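# Load the glaze warmer, press the lids home and set its dial

### The job

Get the glaze warmer going for the next batch: take the empty open pot off its warming plate and stand it on the round cork mat, and stand every closed white glaze tub upright and flat on the warming plate inside the rim, with its lid pressed fully home. Only when all of that is done, turn the warmer's dial up from off until its pointer lines up with the white index tab, and leave it there. Do not disturb the bowl, the jug and the pastry brush.

Things in the scene. Friction and masses are not known exactly. Their poses are not given: they have to be found in the camera images.
- warmer: Glaze warmer fixed on the bench: metal base 250 x 400 x 40 mm (its x, y, z), yaw varies. Origin: centre of its underside. On top: black warming plate, 220 (x) by 230 mm (y), centred at (0, 70) mm, its surface 40 mm above the bench, inside a steel rim 10 mm wide and 10 mm high. The dial is at its -y end.
- dial (a joint): Warmer's dial; upright axis at (0, -125) mm in the warmer's x, y. Value in rad, growing clockwise seen from above; 0 is off, pointer towards the warmer's +x (starts at 0 to 0.35); stops at 0 and 3.8. Friction about 0.06 N m; stays where it is left.
- dial_grip (a point): On the dial's axis, 71 mm above the bench, in its bar grip. The dial is a black skirt 62 mm across, 6 mm thick (top 47 mm above the bench), with an upright bar grip on it 56 mm long, 13 mm wide, 34 mm tall (top 81 mm above the bench). The bar lies along the pointer direction; the end with a white line is the pointer.
- dial_pointer (a point): Tip of the dial's pointer, 34 mm from its axis at skirt height; turns with the dial.
- index_mark (a point): Inner end of the white index tab (9 mm wide, 18 mm long, flat on the panel) on the dark scale round the dial, 34 mm from the dial's axis; the tab's place on the scale differs each time, 1.2 to 3.0 rad clockwise from the off position. It lies under the pointer tip when the dial is set to it.
- pot: Empty steel pot without lid, open cylinder 54 mm across, 60 mm high, 0.15 kg, wall 3 mm. Origin: centre of its underside, z up. At the start it stands on the warming plate.
- mat: Round cork mat 100 mm across and 5 mm thick, fixed to the bench. Origin: centre of its underside.
- bowl: Steel mixing bowl 120 mm across, 60 mm high, beyond the work; leave alone. Origin: centre of its underside.
- jug: Clear plastic measuring jug 100 mm across, 130 mm high; leave alone. Origin: centre of its underside.
- brush: Pastry brush lying flat on the bench; leave alone. Origin: on its underside, mid-length.
- tub0: Glaze tub, closed white plastic cylinder 56 mm across and 60 mm high, about 0.25 kg, standing on the bench at the start (it may be absent). Origin: centre of its underside, z up. All tubs are alike.
- lid0 (a joint): Push-in metal lid of tub0, 52 mm across (narrower than the tub), 10 mm thick, top face 70 mm above the tub's underside when home. Value in m: how far it stands proud, 0 when fully home, where it meets a hard stop, 8 mm at most; 5 to 8 mm at the start. It slides down in the tub against about 5 N of friction plus some damping and stays where it is left; it does not come off.
- tub1: Glaze tub, closed white plastic cylinder 56 mm across and 60 mm high, about 0.25 kg, standing on the bench at the start (it may be absent). Origin: centre of its underside, z up. All tubs are alike.
- lid1 (a joint): Push-in metal lid of tub1, 52 mm across (narrower than the tub), 10 mm thick, top face 70 mm above the tub's underside when home. Value in m: how far it stands proud, 0 when fully home, where it meets a hard stop, 8 mm at most; 5 to 8 mm at the start. It slides down in the tub against about 5 N of friction plus some damping and stays where it is left; it does not come off.
- tub2: Glaze tub, closed white plastic cylinder 56 mm across and 60 mm high, about 0.25 kg, standing on the bench at the start (it may be absent). Origin: centre of its underside, z up. All tubs are alike.
- lid2 (a joint): Push-in metal lid of tub2, 52 mm across (narrower than the tub), 10 mm thick, top face 70 mm above the tub's underside when home. Value in m: how far it stands proud, 0 when fully home, where it meets a hard stop, 8 mm at most; 5 to 8 mm at the start. It slides down in the tub against about 5 N of friction plus some damping and stays where it is left; it does not come off.
- tub3: Glaze tub, closed white plastic cylinder 56 mm across and 60 mm high, about 0.25 kg, standing on the bench at the start (it may be absent). Origin: centre of its underside, z up. All tubs are alike.
- lid3 (a joint): Push-in metal lid of tub3, 52 mm across (narrower than the tub), 10 mm thick, top face 70 mm above the tub's underside when home. Value in m: how far it stands proud, 0 when fully home, where it meets a hard stop, 8 mm at most; 5 to 8 mm at the start. It slides down in the tub against about 5 N of friction plus some damping and stays where it is left; it does not come off.
- tub4: Glaze tub, closed white plastic cylinder 56 mm across and 60 mm high, about 0.25 kg, standing on the bench at the start (it may be absent). Origin: centre of its underside, z up. All tubs are alike.
- lid4 (a joint): Push-in metal lid of tub4, 52 mm across (narrower than the tub), 10 mm thick, top face 70 mm above the tub's underside when home. Value in m: how far it stands proud, 0 when fully home, where it meets a hard stop, 8 mm at most; 5 to 8 mm at the start. It slides down in the tub against about 5 N of friction plus some damping and stays where it is left; it does not come off.
Mind the look-alikes: they are no part of the job. Leave any pink look-alike of the tub3 alone.

How it is judged:
On the way, in this order (a step that is already met when the one before it is completed fails the run):
1. the empty pot stands on the cork mat, and every tub stands on the warming plate with its lid fully home (horizontal distance between pot and mat below 0.032 m and z of pot in the frame of mat between 0.002 and 0.008 m and angle between each of pot, tub0, tub1, tub2, tub3, tub4's own z axis and vertical below 0.1 rad and linear speed of each of pot, tub0, tub1, tub2, tub3, tub4 below 0.02 m/s and z of tub0 in the frame of warmer between 0.036 and 0.044 m and x of tub0 in the frame of warmer between -0.09 and 0.09 m and y of tub0 in the frame of warmer between -0.025 and 0.165 m and value of joint each of lid0, lid1, lid2, lid3, lid4 below 0.0018 m and z of tub1 in the frame of warmer between 0.036 and 0.044 m and x of tub1 in the frame of warmer between -0.09 and 0.09 m and y of tub1 in the frame of warmer between -0.025 and 0.165 m and z of tub2 in the frame of warmer between 0.036 and 0.044 m and x of tub2 in the frame of warmer between -0.09 and 0.09 m and y of tub2 in the frame of warmer between -0.025 and 0.165 m and z of tub3 in the frame of warmer between 0.036 and 0.044 m and x of tub3 in the frame of warmer between -0.09 and 0.09 m and y of tub3 in the frame of warmer between -0.025 and 0.165 m and z of tub4 in the frame of warmer between 0.036 and 0.044 m and x of tub4 in the frame of warmer between -0.09 and 0.09 m and y of tub4 in the frame of warmer between -0.025 and 0.165 m), for 0.2 s.
2. the dial's pointer is at the index tab (horizontal distance between dial_pointer and index_mark below 0.0045 m and velocity of joint dial between -0.05 and 0.05 rad/s), for 0.2 s.
At the end, for the whole second after the job is handed in: Pot upright on the mat, within 32 mm of its centre; every tub flat and upright on the plate inside the rim, lid under 1.8 mm proud; dial still, pointer tip within 4.5 mm of the middle of the index tab's inner end (about 7 degrees) (all of step 2 and horizontal distance between pot and mat below 0.032 m and z of pot in the frame of mat between 0.002 and 0.008 m and angle between each of pot, tub0, tub1, tub2, tub3, tub4's own z axis and vertical below 0.1 rad and z of tub0 in the frame of warmer between 0.036 and 0.044 m and x of tub0 in the frame of warmer between -0.09 and 0.09 m and y of tub0 in the frame of warmer between -0.025 and 0.165 m and value of joint each of lid0, lid1, lid2, lid3, lid4 below 0.0018 m and z of tub1 in the frame of warmer between 0.036 and 0.044 m and x of tub1 in the frame of warmer between -0.09 and 0.09 m and y of tub1 in the frame of warmer between -0.025 and 0.165 m and z of tub2 in the frame of warmer between 0.036 and 0.044 m and x of tub2 in the frame of warmer between -0.09 and 0.09 m and y of tub2 in the frame of warmer between -0.025 and 0.165 m and z of tub3 in the frame of warmer between 0.036 and 0.044 m and x of tub3 in the frame of warmer between -0.09 and 0.09 m and y of tub3 in the frame of warmer between -0.025 and 0.165 m and z of tub4 in the frame of warmer between 0.036 and 0.044 m and x of tub4 in the frame of warmer between -0.09 and 0.09 m and y of tub4 in the frame of warmer between -0.025 and 0.165 m); the robot touches nothing.
It fails at once if the bowl is moved by more than 30 mm (distance of bowl from where it was at the start of the episode above 0.03 m).
It fails at once if the jug is moved by more than 30 mm (distance of jug from where it was at the start of the episode above 0.03 m).
It fails at once if the brush is moved by more than 30 mm (distance of brush from where it was at the start of the episode above 0.03 m).
Of tub0, tub1, tub2, tub3, tub4 only 3 to 5 are there at a start; the rules pass over those that are not, and their reading is None.
At some moment in a run one of tub0, tub1, tub2, tub3, tub4, pot may be knocked a few centimetres aside while the robot is not near it.
It also fails if it takes over 210 s, if anything falls off the work surface, if the arm or the gripper's body presses on something with over 40 N, if the wrist force passes 120 N, or if a joint passes its speed limit or range.

### The arm

A 6-joint arm with a two-finger parallel gripper is mounted at the origin on the work surface. World frame = base frame: x ahead of the robot, y to its left, z up, the work surface at z = 0. Lengths are in m, angles in rad, forces in N, time in s.
With the tool pointing down it reaches from about 0.35 to 0.85 m from the base axis. Payload 8.1 kg.
Tool frame: the origin (TCP) lies midway between the tips of the shut fingers; the grasp point (between the pads) lies 19 mm behind it; z points along the fingers, y is the line along which they close (so a half turn about z gives the same grasp; the last joint's range is limited). The gripper opens to 93 mm and grips with 3 to 60 N. Pads are 15 mm wide; open, the fingers measure 128 mm over their backs; the gripper's body (75 mm by 188 mm) begins 65 mm behind the grasp point.
Start: joints at [1.058, 0.13, 1.488, -0, 1.523, -0.085], TCP at [0.249, 0.546, 0.193] pointing down, gripper open.
Joint ranges: [-2.96, 2.96], [-0.89, 2.26], [0.02, 2.5], [-1.34, 4.48], [0, 2.73], [-2.66, 2.66]. Speed limits (rad/s): [2.39, 2.39, 2.79, 3.14, 3.14, 3.14].

### API

Orientations are given as a unit quaternion [x, y, z, w].
In Python, from cell import robot gives the robot as it stands.
- The arm moves only by the tool jog_arm, never from a script. Its arguments are lists of equal length, an entry for each row: "offset": the shift along the tool's x, y, z each as a share of 0.1 m, from -1 to 1, a list of three; "rotation": the turn, a rotation vector about the tool's x, y, z each as a share of 60 degrees, from -1 to 1, a list of three; "fingers": the closure, from 0 (fully open) to 1 (shut). In form: {"offset": [[dx, dy, dz], ...], "rotation": [[wx, wy, wz], ...], "fingers": [fingers, ...]}. A call has 1 to 5 rows; each row is the pose to reach, as a shift and turn from the pose commanded when the call began, along the tool's axes at that moment; what a row does not reach only later rows make up. A row lasts 1/8 s, in which the tool goes at most 62.5 mm and 10.7 degrees, less where a joint would pass 70% of its speed; a pose out of reach is approached as far as the arm can. A call with a number of a shift or a turn outside -1 to 1 is refused whole. A call with a gripper value outside its range is refused whole. The fingers move at their own pace and stop on an object; "squeeze" is the grip in N (left out, the last holds). Time passes only in rows, so rows that repeat a pose let the fingers close. It gives the time, the measured TCP pose, the force, the opening and the grip force at its end, in the units of the state.
- robot.get_obs(): the state, without advancing time (a new reading comes with each control period).
- robot.camera(name): name is "scene" or "top" or "wrist"; returns a dict with "frame" (420x560x3 uint8, red, green, blue), "range_z" (420x560 float32, m along the optical axis (not along the pixel's ray), 0 where there is no reading), "fx", "fy", "cx", "cy" (pixels), "rvec" (rotation vector, rad) and "tvec" (3), from world to camera coordinates, as OpenCV has them. Camera axes: x right, y down, z forward; pixel columns grow to the right and rows downward; lengths in m; the calibration is good to about 2 mm. A picture is of the moment at which its call begins.
- robot.job_done(): hands the job in; it is judged then, once.
The state is a dict: "time": time; "qpos": joint angles; "dq": joint speeds; "effort": joint torques, N m; "position": TCP position; "orientation": TCP orientation; "wrist_force": force on the tool from outside, world axes, zero at the start; "wrist_torque": the same for the moment, N m; "gripper_width": opening from 0.0 (shut) to 1.0 (fully open); "gripper_force": force on a finger pad.
Only numpy, scipy, OpenCV 4.12 (cv2) and the standard library are available. Lean on these libraries where they do the work, as an engineer would, in place of code of your own. Each camera call takes 0.05 s, during which the arm holds its last target. There are 200 camera calls.

## Working session

There is one attempt and no reset: what is moved stays moved. The work goes in short steps, Python scripts to look and compute and a tool call to move; the robot and the scene stay as the last step left them, time stands still between calls to the robot, and variables do not carry over. Pictures are saved under pics/ and viewed, at most 14 in all, crops included, and the job is handed in when it is done.

Besides the shell and the picture viewer there is one more tool, called as name(argument=value, ...) on one line, values as JSON. jog_arm: Moves the arm, as the interface text tells. Shift numbers are shares of 0.1 m and turn numbers shares of 60 degrees, none past 1 either way. Its arguments: {"type":"object","properties":{"offset":{"type":"array","items":{"type":"array","items":{"type":"number"}}},"rotation":{"type":"array","items":{"type":"array","items":{"type":"number"}}},"fingers":{"type":"array","items":{"type":"number"}},"squeeze":{"type":"number"}},"required":["offset","rotation","fingers"]}

```bash
mkdir -p pics; ls; cat > h.py <<'E'
import numpy as np, cv2
from cell import robot
def cam(name,save=None):
    c=robot.camera(name); c['R']=cv2.Rodrigues(np.array(c['rvec'],float))[0]; c['t']=np.array(c['tvec'],float).ravel()
    if save: cv2.imwrite(f'pics/{save}.png',c['frame'][...,::-1])
    return c
def cloud(c):
    z=c['range_z']; v,u=np.mgrid[:z.shape[0],:z.shape[1]]
    P=np.stack([(u-c['cx'])/c['fx']*z,(v-c['cy'])/c['fy']*z,z],-1)
    P=(P-c['t'])@c['R']; P[z==0]=np.nan
    return P
E
python3 - <<'E'
from h import *
o=robot.get_obs(); print(o)
t=cam('top','top0'); s=cam('scene','scene0')
np.savez('top0.npz',P=cloud(t),F=t['frame'])
print(-t['R'].T@t['t'],-s['R'].T@s['t'],t['fx'])
E
```

```text
pics
{'time': 0.0, 'qpos': array([ 1.05760497e+00,  1.31159205e-01,  1.48927288e+00, -5.54206355e-06,
        1.52301774e+00, -8.54298230e-02]), 'dq': array([ 8.55127990e-04,  6.03672334e-04, -6.72678405e-04, -3.69505079e-04,
       -1.23134922e-03,  8.92319721e-05]), 'effort': array([-2.26216325e-03, -5.59841931e+01, -4.91751981e+01,  7.64779304e-02,
        3.58786946e-02, -1.66755781e-04]), 'position': array([0.24859165, 0.54539346, 0.1918922 ]), 'orientation': array([ 2.12253605e-01,  9.77214176e-01, -8.88112355e-04, -2.71158099e-04]), 'wrist_force': array([ 0.21980473, -0.90694214,  1.55964064]), 'wrist_torque': array([-0.00311229,  0.00741135, -0.01482376]), 'gripper_force': 0.0, 'gripper_width': 1.0001573893486193}
[0.29615119 0.07238517 1.24700392] [1.10728756 0.01236362 0.86438252] 509.0634229086728
```

View pics/top0.png

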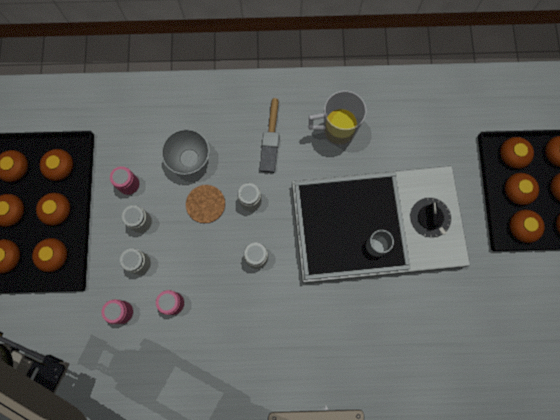

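View pics/scene0.png

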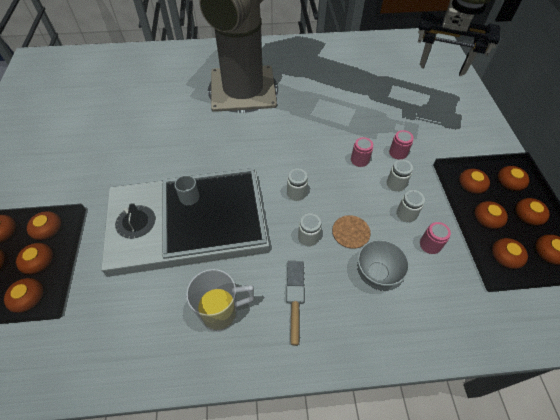

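Top view: there are four white tubs, at (249,196), (256,255), (134,217) and (133,261). Three pink look-alikes at (123,181), (117,312) and (169,303) are to be left alone. The pot is at (379,243), the mat at (206,204), the dial at (434,215), and the index tab near (444,232).

```bash
python3 - <<'E'
from h import *
d=np.load('top0.npz');P,F=d['P'],d['F']
hsv=cv2.cvtColor(F,cv2.COLOR_RGB2HSV)
def circ(u,v,r,zlo,zhi):
    q=P[v-r:v+r+1,u-r:u+r+1].reshape(-1,3); q=q[(q[:,2]>zlo)&(q[:,2]<zhi)]
    c,rad=cv2.minEnclosingCircle(q[:,:2].astype(np.float32)); return np.round([*c,rad*2,np.median(q[:,2]),np.percentile(q[:,2],98)],4),len(q)
for n,u,v in [('A',249,196),('B',256,255),('C',134,217),('D',133,261),('p1',123,181),('p2',117,312),('p3',169,303)]:
    print(n,circ(u,v,20,.068,.09))
print('pot',circ(379,243,20,.09,.115))
print('bowl',circ(186,156,30,.05,.075)); print('jug',circ(343,117,30,.115,.14))
# mat
m=((hsv[...,0]>5)&(hsv[...,0]<20)&(hsv[...,1]>90)); m[:, :160]=0;m[:,250:]=0;m[:150]=0;m[250:]=0
q=P[m];print('mat',q.mean(0),len(q),np.ptp(q,axis=0))
# warmer plate/base
z=P[...,2]; reg=np.zeros(z.shape,bool);reg[150:300,280:480]=1
w=reg&(z>.03)
rect=cv2.minAreaRect(P[w&(z<.055)][:,:2].astype(np.float32));print('warmer',rect,cv2.boxPoints(rect))
# dial: top of bar
b=reg&(z>.07)&(np.mgrid[:420,:560][1]>400);q=P[b];print('bar',q.mean(0),len(q),cv2.minAreaRect(q[:,:2].astype(np.float32)))
cr=F[180:250,395:475][...,::-1];fr=F[140:300,280:480][...,::-1]
cv2.imwrite('pics/dial.png',cv2.resize(cr,None,fx=7,fy=7,interpolation=cv2.INTER_CUBIC))
E
```

```text
A (array([0.6126, 0.1432, 0.0523, 0.0748, 0.0795]), 358)
B (array([0.4674, 0.13  , 0.0521, 0.0771, 0.0814]), 388)
C (array([0.5655, 0.4185, 0.0531, 0.0752, 0.0797]), 379)
D (array([0.461 , 0.418 , 0.0524, 0.0774, 0.0818]), 403)
p1 (array([0.6637, 0.4521, 0.0529, 0.0705, 0.0747]), 274)
p2 (array([0.3449, 0.4559, 0.0528, 0.0707, 0.0747]), 352)
p3 (array([0.3623, 0.3334, 0.0518, 0.0707, 0.0755]), 339)
pot (array([ 0.4841, -0.16  ,  0.0545,  0.0983,  0.1033]), 135)
bowl (array([0.7279, 0.2989, 0.1207, 0.0578, 0.0635]), 377)
jug (array([ 0.7911, -0.0769,  0.1258,  0.1249,  0.1327]), 389)
mat [nan nan nan] 1163 [nan nan nan]
warmer ((0.5402333736419678, -0.16998539865016937), (0.2515110969543457, 0.4007384181022644), 4.159573554992676) [[ 0.40027538  0.0207344 ]
 [ 0.42934278 -0.37894842]
 [ 0.6801914  -0.3607052 ]
 [ 0.651124    0.03897762]]
bar [ 0.54848742 -0.29305694  0.07907754] 154 ((0.5494034290313721, -0.29394984245300293), (0.014558900147676468, 0.05690600350499153), 87.93943786621094)
```

View pics/dial.png

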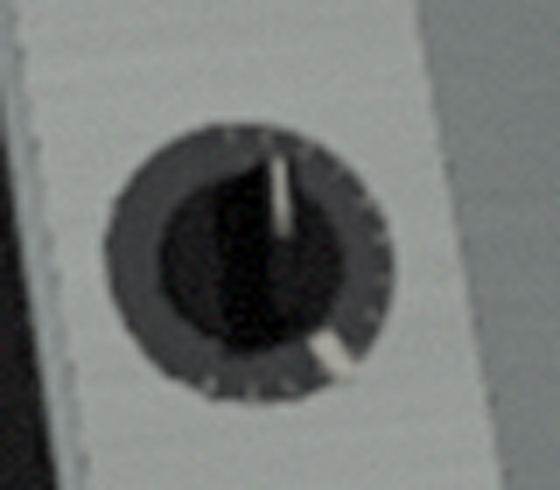

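```bash
cat > dial.py <<'E'
import numpy as np, cv2
def onz(c,u,v,z):
    d=c['R'].T@np.array([(u-c['cx'])/c['fx'],(v-c['cy'])/c['fy'],1]); o=-c['R'].T@c['t']
    return o+d*(z-o[2])/d[2]
E
python3 - <<'E'
from h import *; from dial import *
c=cam('top');F=c['frame']
hsv=cv2.cvtColor(F,cv2.COLOR_RGB2HSV)
m=((hsv[...,0]>5)&(hsv[...,0]<20)&(hsv[...,1]>90)).astype(np.uint8); m[:, :170]=0;m[:,240:]=0;m[:175]=0;m[240:]=0
k=cv2.findContours(m,0,1)[0];k=max(k,key=cv2.contourArea);e=cv2.minEnclosingCircle(k);print(e,'mat',onz(c,*e[0],.005),onz(c,e[0][0]+e[1],e[0][1],.005))
ax=np.array([.5493,-.2947])
for n,u,v,z in [('in',395+318/7,180+345/7,.042),('out',395+345/7,180+368/7,.042),('ptr',395+275/7,180+158/7,.047),('ptr2',395+285/7,180+230/7,.047)]:
    p=onz(c,u,v,z)[:2]; r=p-ax; print(n,p,np.hypot(*r),np.degrees(np.arctan2(r[1],r[0])))
E
```

```text
((205.02806091308594, 203.61849975585938), 19.526107788085938) mat [0.60496385 0.25790305 0.005     ] [0.60360272 0.20883287 0.005     ]
in [ 0.51646372 -0.31443124] 0.038308525701483256 -148.9984538040194
out [ 0.50819516 -0.32291165] 0.049854843504369584 -145.53686430073745
ptr [ 0.58171477 -0.3042701 ] 0.03379798807936631 -16.448652298464413
ptr2 [ 0.55611624 -0.30533212] 0.012629458929117173 -57.336113962125914
```

jog_arm(offset=[[0,0,0],[0,0,0],[0,0,0],[0,0,0]], rotation=[[0,0,-0.15],[0,0,-0.3],[0,0,-0.408],[0,0,-0.408]], fingers=[0,0,0,0], squeeze=25)

```text
time: 0.65
position: [0.2488, 0.5458, 0.1926]
orientation: [0.001, 1.0, -0.0, -0.0]
wrist_force: [-0.5, 0.7, -0.4]
gripper_width: 1.0
gripper_force: 0.0
```

Mat at about (0.605,0.258), with edge radius 49 mm, which matches. Moving to the pot.

jog_arm(offset=[[-0.2,-0.5,0],[-0.4,-1,0]], rotation=[[0,0,0],[0,0,0]], fingers=[0,0])

```text
time: 0.9
position: [0.2888, 0.4448, 0.1924]
orientation: [0.001, 1.0, -0.0, -0.0]
wrist_force: [1.1, -0.2, 0.6]
gripper_width: 1.001
gripper_force: 0.0
```

jog_arm(offset=[[-0.2,-0.5,0],[-0.4,-1,0]], rotation=[[0,0,0],[0,0,0]], fingers=[0,0])

```text
time: 1.15
position: [0.3291, 0.3443, 0.1928]
orientation: [0.002, 1.0, -0.0, 0.0]
wrist_force: [1.6, 0.5, 0.3]
gripper_width: 1.0
gripper_force: 0.0
```

jog_arm(offset=[[-0.2,-0.5,0],[-0.4,-1,0]], rotation=[[0,0,0],[0,0,0]], fingers=[0,0])

```text
time: 1.4
position: [0.3691, 0.2443, 0.193]
orientation: [0.002, 1.0, 0.0, 0.0]
wrist_force: [0.9, 0.3, -0.1]
gripper_width: 0.997
gripper_force: 0.0
```

jog_arm(offset=[[-0.2,-0.5,0],[-0.4,-1,0]], rotation=[[0,0,0],[0,0,0]], fingers=[0,0])

```text
time: 1.65
position: [0.4091, 0.1443, 0.1931]
orientation: [0.002, 1.0, 0.0, 0.0]
wrist_force: [0.7, 0.3, -0.2]
gripper_width: 1.003
gripper_force: 0.0
```

jog_arm(offset=[[-0.2,-0.5,0],[-0.4,-1,0]], rotation=[[0,0,0],[0,0,0]], fingers=[0,0])

```text
time: 1.9
position: [0.449, 0.0441, 0.1931]
orientation: [0.002, 1.0, 0.0, 0.0]
wrist_force: [0.2, 0.5, -0.0]
gripper_width: 1.002
gripper_force: 0.0
```

jog_arm(offset=[[-0.2,-0.5,0],[-0.35,-1,0],[-0.35,-1,0]], rotation=[[0,0,0],[0,0,0],[0,0,0]], fingers=[0,0,0])

```text
time: 2.28
position: [0.4838, -0.0574, 0.1926]
orientation: [0.004, 1.0, -0.0, -0.0]
wrist_force: [-0.8, 0.8, 0.5]
gripper_width: 1.002
gripper_force: 0.0
```

jog_arm(offset=[[0,-0.5,0],[0,-1,0],[0,-1,0.1],[0,-1,0.1]], rotation=[[0,0,0],[0,0,0],[0,0,0],[0,0,0]], fingers=[0,0,0,0])

```text
time: 2.78
position: [0.4827, -0.153, 0.1817]
orientation: [0.001, 1.0, 0.001, -0.001]
wrist_force: [-0.4, 1.0, 0.2]
gripper_width: 0.996
gripper_force: 0.0
```

```bash
cat >> dial.py <<'E'
def tops(P,F,zlo,zhi):
    """list blobs of points between heights: centre, diameter, median z, pink?"""
    z=P[...,2]; m=((z>zlo)&(z<zhi)).astype(np.uint8); n,l,s,_=cv2.connectedComponentsWithStats(m)
    for i in range(1,n):
        if s[i,4]<60: continue
        q=P[l==i]; c,r=cv2.minEnclosingCircle(q[:,:2].astype(np.float32))
        print(np.round([*c,2*r,np.median(q[:,2])],4),s[i,4],'sat',int(cv2.cvtColor(F,cv2.COLOR_RGB2HSV)[...,1][l==i].mean()))
E
python3 - <<'E'
from h import *; from dial import *
c=cam('wrist','w1');P=cloud(c);print(-c['R'].T@c['t'],robot.get_obs()['position'])
tops(P,c['frame'],.093,.108)
E
```

```text
[ 0.40065478 -0.15382364  0.37314258] [ 0.48309477 -0.15271913  0.18226883]
[ 0.4834 -0.1619  0.0542  0.099 ] 692 sat 18
```

View pics/w1.png

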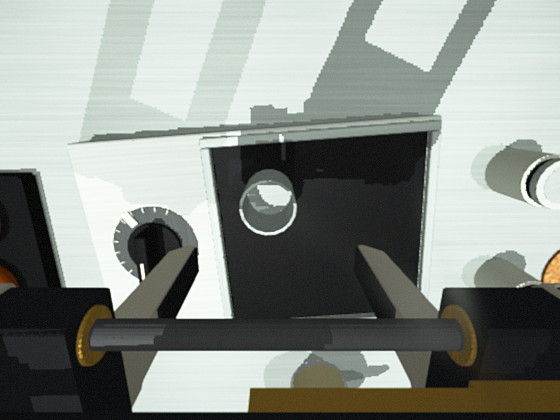

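Wrist view: the pot at (268,203) sits between the fingers, about 8 mm off in y. The dial is at (152,250). Descend, grip and lift.

jog_arm(offset=[[0,-0.08,0.3],[0,-0.08,0.7],[0,-0.08,1]], rotation=[[0,0,0],[0,0,0],[0,0,0]], fingers=[0,0,0])

```text
time: 3.2
position: [0.4834, -0.1604, 0.0817]
orientation: [-0.0, 1.0, 0.0, -0.0]
wrist_force: [-1.1, -0.5, 0.0]
gripper_width: 1.0
gripper_force: 0.0
```

jog_arm(offset=[[0,0,0.22],[0,0,0.22],[0,0,0.22],[0,0,0.22],[0,0,0.22]], rotation=[[0,0,0],[0,0,0],[0,0,0],[0,0,0],[0,0,0]], fingers=[0,0.6,0.6,0.6,0.6])

```text
time: 3.82
position: [0.4842, -0.1624, 0.062]
orientation: [0.0, 1.0, -0.0, 0.001]
wrist_force: [0.3, 0.2, 0.6]
gripper_width: 0.621
gripper_force: 0.7
```

jog_arm(offset=[[0,0,0],[0,0,0],[0,0,0]], rotation=[[0,0,0],[0,0,0],[0,0,0]], fingers=[0.6,0.6,0.6])

```text
time: 4.2
position: [0.4841, -0.1622, 0.0618]
orientation: [0.0, 1.0, -0.0, 0.001]
wrist_force: [-0.6, 2.3, 6.5]
gripper_width: 0.573
gripper_force: 25.0
```

jog_arm(offset=[[0,0,-0.35],[0,0,-0.7],[0,0.2,-0.7]], rotation=[[0,0,0],[0,0,0],[0,0,0]], fingers=[0.6,0.6,0.6])

```text
time: 4.58
position: [0.4855, -0.1436, 0.134]
orientation: [0.001, 1.0, -0.001, 0.003]
wrist_force: [0.4, 0.5, -1.8]
gripper_width: 0.575
gripper_force: 25.0
```

jog_arm(offset=[[-0.15,0.5,0],[-0.3,1,0]], rotation=[[0,0,0],[0,0,0]], fingers=[0.6,0.6])

```text
time: 4.82
position: [0.5127, -0.0404, 0.1293]
orientation: [0.001, 1.0, 0.0, -0.001]
wrist_force: [1.0, -0.5, -2.1]
gripper_width: 0.575
gripper_force: 25.0
```

jog_arm(offset=[[-0.15,0.5,0],[-0.3,1,0]], rotation=[[0,0,0],[0,0,0]], fingers=[0.6,0.6])

```text
time: 5.08
position: [0.5426, 0.0602, 0.1291]
orientation: [0.0, 1.0, 0.0, -0.001]
wrist_force: [0.9, -0.2, -1.2]
gripper_width: 0.575
gripper_force: 25.0
```

jog_arm(offset=[[-0.15,0.5,0],[-0.3,1,0]], rotation=[[0,0,0],[0,0,0]], fingers=[0.6,0.6])

```text
time: 5.32
position: [0.5725, 0.16, 0.1289]
orientation: [0.0, 1.0, -0.0, -0.001]
wrist_force: [1.0, -0.5, -1.8]
gripper_width: 0.571
gripper_force: 25.0
```

jog_arm(offset=[[-0.15,0.5,0],[-0.3,1,0],[-0.3,1,0],[-0.3,1,0]], rotation=[[0,0,0],[0,0,0],[0,0,0],[0,0,0]], fingers=[0.6,0.6,0.6,0.6])

```text
time: 5.82
position: [0.6023, 0.2578, 0.1289]
orientation: [-0.0, 1.0, -0.001, -0.001]
wrist_force: [-0.3, -0.8, -2.7]
gripper_width: 0.574
gripper_force: 25.0
```

```bash
python3 - <<'E'
from h import *; from dial import *
o=robot.get_obs();print(o['position'],o['gripper_width'],o['gripper_force'])
c=cam('top','top1');P=cloud(c);tops(P,c['frame'],.068,.092)
E
```

```text
[0.60229628 0.25775373 0.12892119] 0.5739526056322491 24.999625249765813
[ 0.7988 -0.0915  0.0883  0.0805] 197 sat 6
[ 0.7742 -0.0847  0.0842  0.0803] 102 sat 92
[0.66   0.4658 0.0405 0.0708] 62 sat 65
[0.612  0.1434 0.0523 0.0746] 362 sat 9
[ 0.5497 -0.2931  0.0577  0.0794] 159 sat 36
[0.5609 0.4335 0.0407 0.0744] 62 sat 11
[0.4674 0.1298 0.0525 0.0773] 389 sat 8
[0.4605 0.419  0.0526 0.0775] 360 sat 10
[0.3442 0.4562 0.0521 0.0708] 329 sat 51
```

jog_arm(offset=[[-0.03,0,0.4],[-0.03,0,0.8],[-0.03,0,0.97],[-0.03,0,1],[-0.03,0,1]], rotation=[[0,0,0],[0,0,0],[0,0,0],[0,0,0],[0,0,0]], fingers=[0.6,0.6,0.6,0.6,0.6])

```text
time: 6.5
position: [0.6078, 0.2578, 0.0326]
orientation: [0.0, 1.0, 0.0, 0.001]
wrist_force: [0.4, -0.3, -0.5]
gripper_width: 0.572
gripper_force: 25.0
```

jog_arm(offset=[[0,0,0],[0,0,0],[0,0,0],[0,0,-0.5],[0,0,-1]], rotation=[[0,0,0],[0,0,0],[0,0,0],[0,0,0],[0,0,0]], fingers=[0.2,0.2,0.2,0.2,0.2])

```text
time: 7.12
position: [0.606, 0.2576, 0.1314]
orientation: [0.0, 1.0, -0.0, -0.001]
wrist_force: [-0.5, 0.7, 0.2]
gripper_width: 0.797
gripper_force: 0.0
```

jog_arm(offset=[[0.4,0.4,0],[0.8,0.8,0],[1,1,0]], rotation=[[0,0,0],[0,0,0],[0,0,0]], fingers=[0,0,0])

```text
time: 7.5
position: [0.5049, 0.3598, 0.1315]
orientation: [-0.001, 1.0, 0.0, 0.0]
wrist_force: [-0.1, -0.5, -0.0]
gripper_width: 0.995
gripper_force: 0.0
```

jog_arm(offset=[[0.3,0.4,0],[0.44,0.6,0],[0.44,0.6,0]], rotation=[[0,0,0],[0,0,0],[0,0,0]], fingers=[0,0,0])

```text
time: 7.88
position: [0.4616, 0.4194, 0.1312]
orientation: [-0.001, 1.0, 0.0, 0.0]
wrist_force: [0.8, -0.7, 0.1]
gripper_width: 0.998
gripper_force: 0.0
```

```bash
python3 - <<'E'
from h import *; from dial import *
print(robot.get_obs()['position'])
for n in ('scene','wrist'):
  c=cam(n,'x'+n);P=cloud(c);print(n);tops(P,c['frame'],.055,.092)
E
```

```text
[0.46164713 0.41937215 0.13120872]
scene
[-0.3068  1.2468  0.1331  0.0682] 155 sat 26
[0.0099 0.0004 0.1378 0.0744] 394 sat 17
[0.3467 0.4569 0.0565 0.07  ] 196 sat 68
[0.363  0.3336 0.0578 0.0697] 265 sat 73
[0.4619 0.4176 0.0554 0.0768] 346 sat 18
[0.4688 0.1295 0.0559 0.0768] 353 sat 17
[0.5671 0.4177 0.0564 0.0751] 383 sat 17
[ 0.5506 -0.2917  0.0576  0.0785] 195 sat 21
[0.6088 0.2575 0.0564 0.0633] 154 sat 21
[0.6139 0.1431 0.0569 0.075 ] 410 sat 17
[0.6641 0.4519 0.0586 0.07  ] 412 sat 69
[0.7274 0.2998 0.1207 0.0595] 340 sat 20
[ 0.7878 -0.0925  0.0886  0.0745] 377 sat 14
[ 0.8077 -0.0843  0.0878  0.0741] 194 sat 46
wrist
[0.3441 0.4554 0.0559 0.0696] 4348 sat 66
[0.362  0.3345 0.0557 0.0694] 4233 sat 64
[0.4596 0.4173 0.0554 0.0768] 3215 sat 19
[0.5639 0.4175 0.0557 0.0742] 1707 sat 19
[0.6611 0.4518 0.0552 0.0659] 997 sat 115
[0.6948 0.3063 0.0931 0.0587] 424 sat 20
```

The pot stands on the mat at (0.607,0.258), 2 mm from centre. Now tub D.

jog_arm(offset=[[0,-0.01,0.4],[0,-0.01,0.8],[0,-0.01,1]], rotation=[[0,0,0],[0,0,0],[0,0,0]], fingers=[0,0,0])

```text
time: 8.35
position: [0.4624, 0.4147, 0.0283]
orientation: [0.001, 1.0, -0.001, -0.001]
wrist_force: [-0.2, -1.1, -0.2]
gripper_width: 0.998
gripper_force: 0.0
```

jog_arm(offset=[[0,0,0.08],[0,0,0.08],[0,0,0.08],[0,0,0.08],[0,0,0.08]], rotation=[[0,0,0],[0,0,0],[0,0,0],[0,0,0],[0,0,0]], fingers=[0.6,0.6,0.6,0.6,0.6])

```text
time: 8.98
position: [0.4637, 0.4177, 0.0244]
orientation: [0.0, 1.0, 0.001, 0.001]
wrist_force: [0.0, 1.3, 5.1]
gripper_width: 0.592
gripper_force: 25.0
```

jog_arm(offset=[[0,0,0],[0,0,-0.4],[0,0,-0.8],[0,0,-1],[0,0,-1]], rotation=[[0,0,0],[0,0,0],[0,0,0],[0,0,0],[0,0,0]], fingers=[0.6,0.6,0.6,0.6,0.6])

```text
time: 9.6
position: [0.4636, 0.4174, 0.1241]
orientation: [0.0, 1.0, 0.001, 0.001]
wrist_force: [-0.2, 0.1, -2.9]
gripper_width: 0.595
gripper_force: 25.0
```

jog_arm(offset=[[0,-0.4,-0.1],[0,-0.8,-0.2],[0,-1,-0.2]], rotation=[[0,0,0],[0,0,0],[0,0,0]], fingers=[0.6,0.6,0.6])

```text
time: 9.98
position: [0.4621, 0.3149, 0.1412]
orientation: [0.001, 1.0, -0.001, -0.001]
wrist_force: [-0.1, 0.1, -3.8]
gripper_width: 0.593
gripper_force: 25.0
```

jog_arm(offset=[[0,-0.5,0],[-0.05,-1,0]], rotation=[[0,0,0],[0,0,0]], fingers=[0.6,0.6])

```text
time: 10.22
position: [0.4664, 0.2157, 0.1408]
orientation: [-0.0, 1.0, -0.0, -0.001]
wrist_force: [0.2, 0.1, -2.0]
gripper_width: 0.596
gripper_force: 25.0
```

jog_arm(offset=[[0,-0.5,0],[-0.05,-1,0]], rotation=[[0,0,0],[0,0,0]], fingers=[0.6,0.6])

```text
time: 10.48
position: [0.4715, 0.1156, 0.141]
orientation: [0.0, 1.0, 0.0, -0.001]
wrist_force: [1.9, 0.4, -2.3]
gripper_width: 0.597
gripper_force: 25.0
```

jog_arm(offset=[[0,-0.5,0],[-0.05,-1,0]], rotation=[[0,0,0],[0,0,0]], fingers=[0.6,0.6])

```text
time: 10.72
position: [0.4765, 0.0157, 0.1411]
orientation: [0.0, 1.0, 0.0, -0.001]
wrist_force: [0.6, -0.4, -2.3]
gripper_width: 0.598
gripper_force: 25.0
```

jog_arm(offset=[[0,-0.5,0],[-0.05,-1,0]], rotation=[[0,0,0],[0,0,0]], fingers=[0.6,0.6])

```text
time: 10.98
position: [0.4816, -0.0843, 0.1411]
orientation: [0.0, 1.0, 0.001, -0.001]
wrist_force: [1.9, -0.1, -2.8]
gripper_width: 0.595
gripper_force: 25.0
```

jog_arm(offset=[[-0.06,-0.5,0],[-0.06,-0.68,0],[-0.06,-0.68,0.3],[-0.06,-0.68,0.6],[-0.06,-0.68,0.7]], rotation=[[0,0,0],[0,0,0],[0,0,0],[0,0,0],[0,0,0]], fingers=[0.6,0.6,0.6,0.6,0.6])

```text
time: 11.6
position: [0.4863, -0.1496, 0.0696]
orientation: [0.0, 1.0, 0.001, -0.003]
wrist_force: [-0.6, 0.4, -2.1]
gripper_width: 0.597
gripper_force: 25.0
```

jog_arm(offset=[[0,0,0.04],[0,0,0.06],[0,0,0.06],[0,0,0.06]], rotation=[[0,0,0],[0,0,0],[0,0,0],[0,0,0]], fingers=[0.6,0.6,0.2,0.2])

```text
time: 12.1
position: [0.4896, -0.1516, 0.0683]
orientation: [0.0, 1.0, -0.0, 0.001]
wrist_force: [0.3, 0.6, 0.3]
gripper_width: 0.758
gripper_force: 0.0
```

jog_arm(offset=[[0,0,0],[0,0,-0.4],[0,0,-0.8],[0,0.4,-0.8],[0.05,1,-0.8]], rotation=[[0,0,0],[0,0,0],[0,0,0],[0,0,0],[0,0,0]], fingers=[0.2,0.2,0.2,0,0])

```text
time: 12.72
position: [0.4845, -0.0513, 0.1483]
orientation: [0.002, 1.0, -0.0, 0.001]
wrist_force: [-0.7, 0.8, 0.2]
gripper_width: 0.965
gripper_force: 0.0
```

jog_arm(offset=[[0,0.5,0],[0.1,1,0]], rotation=[[0,0,0],[0,0,0]], fingers=[0,0])

```text
time: 12.98
position: [0.4738, 0.0504, 0.1475]
orientation: [0.0, 1.0, 0.0, 0.001]
wrist_force: [0.2, 0.4, -0.1]
gripper_width: 1.003
gripper_force: 0.0
```

jog_arm(offset=[[0,0.5,0],[0.05,0.8,0],[0.05,0.8,0]], rotation=[[0,0,0],[0,0,0],[0,0,0]], fingers=[0,0,0])

```text
time: 13.35
position: [0.4684, 0.1307, 0.1473]
orientation: [-0.001, 1.0, 0.0, 0.0]
wrist_force: [0.5, -0.3, 0.5]
gripper_width: 1.001
gripper_force: 0.0
```

```bash
python3 - <<'E'
from h import *; from dial import *
print(robot.get_obs()['position'])
for n in ('scene',):
  c=cam(n,'x2'+n);P=cloud(c);print(n);tops(P,c['frame'],.059,.13)
E
```

```text
[0.46843777 0.13065075 0.14729533]
scene
[-0.3052  1.2486  0.1196  0.0715] 140 sat 27
[0.0079 0.0005 0.1382 0.096 ] 779 sat 19
[0.3457 0.4564 0.0595 0.0701] 240 sat 69
[0.3626 0.3337 0.0586 0.0699] 243 sat 69
[0.4686 0.13   0.0559 0.0771] 327 sat 19
[ 0.4886 -0.1508  0.0561  0.1108] 584 sat 17
[0.5666 0.4186 0.0562 0.0753] 355 sat 17
[ 0.5515 -0.2909  0.0573  0.0788] 182 sat 21
[0.6087 0.2573 0.055  0.0643] 115 sat 20
[0.6136 0.1433 0.0566 0.0751] 384 sat 17
[0.6653 0.452  0.0564 0.0704] 383 sat 67
[0.6935 0.2993 0.0961 0.0604] 69 sat 20
[0.7571 0.2815 0.0948 0.0605] 67 sat 21
[ 0.7896 -0.0724  0.1353  0.1015] 1415 sat 26
```

D now stands on the plate at (0.489,-0.151). Next is B to slot 4.

jog_arm(offset=[[0,0,0.4],[0,0,0.8],[0,0,1]], rotation=[[0,0,0],[0,0,0],[0,0,0]], fingers=[0,0,0])

```text
time: 13.78
position: [0.4674, 0.1272, 0.0446]
orientation: [0.001, 1.0, -0.0, -0.001]
wrist_force: [-0.0, 0.5, 0.3]
gripper_width: 1.001
gripper_force: 0.0
```

jog_arm(offset=[[0,0,0.23],[0,0,0.23],[0,0,0.23],[0,0,0.23],[0,0,0.23]], rotation=[[0,0,0],[0,0,0],[0,0,0],[0,0,0],[0,0,0]], fingers=[0,0.6,0.6,0.6,0.6])

```text
time: 14.4
position: [0.4695, 0.1289, 0.0249]
orientation: [0.0, 1.0, 0.0, 0.001]
wrist_force: [-0.3, 4.7, 3.9]
gripper_width: 0.62
gripper_force: 2.7
```

jog_arm(offset=[[0,0,0],[0,0,0],[0,0,-0.4],[0,0,-0.8],[0,0,-1]], rotation=[[0,0,0],[0,0,0],[0,0,0],[0,0,0],[0,0,0]], fingers=[0.6,0.6,0.6,0.6,0.6])

```text
time: 15.02
position: [0.4693, 0.1288, 0.1258]
orientation: [0.0, 1.0, 0.0, 0.001]
wrist_force: [0.1, -0.1, -3.1]
gripper_width: 0.592
gripper_force: 25.0
```

jog_arm(offset=[[-0.4,-0.4,-0.2],[-0.8,-0.8,-0.3],[-1,-1,-0.3]], rotation=[[0,0,0],[0,0,0],[0,0,0]], fingers=[0.6,0.6,0.6])

```text
time: 15.4
position: [0.5703, 0.0265, 0.1544]
orientation: [0.001, 1.0, -0.0, 0.001]
wrist_force: [0.2, -0.2, -2.7]
gripper_width: 0.594
gripper_force: 25.0
```

jog_arm(offset=[[-0.1,-0.4,0],[-0.2,-0.8,0],[-0.2,-1,0]], rotation=[[0,0,0],[0,0,0],[0,0,0]], fingers=[0.6,0.6,0.6])

```text
time: 15.78
position: [0.5881, -0.0731, 0.1528]
orientation: [0.001, 1.0, -0.0, -0.001]
wrist_force: [0.4, 1.0, -2.7]
gripper_width: 0.591
gripper_force: 25.0
```

jog_arm(offset=[[0,-0.4,0],[0,-0.76,0],[0,-0.76,0],[0,-0.76,0]], rotation=[[0,0,0],[0,0,0],[0,0,0],[0,0,0]], fingers=[0.6,0.6,0.6,0.6])

```text
time: 16.27
position: [0.5881, -0.1464, 0.1534]
orientation: [0.0, 1.0, 0.0, -0.001]
wrist_force: [0.1, 0.9, -2.2]
gripper_width: 0.594
gripper_force: 25.0
```

jog_arm(offset=[[0,0,0.4],[0,0,0.75],[0,0,0.88],[0,0,0.88],[0,0,0.88]], rotation=[[0,0,0],[0,0,0],[0,0,0],[0,0,0],[0,0,0]], fingers=[0.6,0.6,0.6,0.6,0.2])

```text
time: 16.9
position: [0.5896, -0.1469, 0.0673]
orientation: [-0.0, 1.0, -0.0, 0.001]
wrist_force: [0.7, 0.1, -0.3]
gripper_width: 0.657
gripper_force: 0.0
```

jog_arm(offset=[[0,0,0],[0,0,0],[0,0,-0.4],[0,0,-0.8],[0,0.4,-0.8]], rotation=[[0,0,0],[0,0,0],[0,0,0],[0,0,0],[0,0,0]], fingers=[0.2,0.2,0.2,0.2,0])

```text
time: 17.52
position: [0.5915, -0.1098, 0.1512]
orientation: [0.002, 1.0, -0.001, 0.004]
wrist_force: [0.9, 0.3, -0.3]
gripper_width: 0.862
gripper_force: 0.0
```

jog_arm(offset=[[0,0.5,0],[-0.1,1,0]], rotation=[[0,0,0],[0,0,0]], fingers=[0,0])

```text
time: 17.77
position: [0.5986, -0.0063, 0.1466]
orientation: [0.001, 1.0, -0.0, 0.0]
wrist_force: [1.8, 0.8, -0.1]
gripper_width: 0.995
gripper_force: 0.0
```

jog_arm(offset=[[0,0.5,0],[-0.1,1,0]], rotation=[[0,0,0],[0,0,0]], fingers=[0,0])

```text
time: 18.02
position: [0.6086, 0.0942, 0.1465]
orientation: [0.0, 1.0, -0.0, 0.0]
wrist_force: [0.5, -0.1, 0.6]
gripper_width: 0.997
gripper_force: 0.0
```

jog_arm(offset=[[0,0.3,0],[-0.04,0.5,0],[-0.04,0.5,0],[-0.04,0.5,0]], rotation=[[0,0,0],[0,0,0],[0,0,0],[0,0,0]], fingers=[0,0,0,0])

```text
time: 18.52
position: [0.6129, 0.1416, 0.1459]
orientation: [0.001, 1.0, -0.0, -0.0]
wrist_force: [0.4, -0.9, 0.4]
gripper_width: 1.001
gripper_force: 0.0
```

```bash
python3 - <<'E'
from h import *; from dial import *
print(robot.get_obs()['position'])
for n in ('scene',):
  c=cam(n,'x3'+n);P=cloud(c);print(n);tops(P,c['frame'],.059,.13)
E
```

```text
[0.61285801 0.14156412 0.14593289]
scene
[-0.3099  1.2502  0.1195  0.0717] 138 sat 27
[0.0091 0.0005 0.138  0.0956] 793 sat 18
[0.3458 0.456  0.0555 0.0701] 241 sat 69
[0.3624 0.3337 0.0549 0.0705] 191 sat 60
[ 0.5366 -0.1493  0.1523  0.1116] 1231 sat 17
[0.5658 0.4169 0.057  0.0754] 350 sat 17
[ 0.5503 -0.2924  0.0569  0.0793] 177 sat 22
[0.6091 0.2576 0.0559 0.0639] 118 sat 21
[0.6141 0.1434 0.0552 0.0752] 381 sat 18
[0.6661 0.4524 0.055  0.0703] 377 sat 66
[0.6926 0.3207 0.082  0.0604] 60 sat 20
[ 0.7935 -0.0717  0.1346  0.1021] 1447 sat 26
```

jog_arm(offset=[[0,0.01,0.4],[0,0.01,0.8],[0,0.01,1]], rotation=[[0,0,0],[0,0,0],[0,0,0]], fingers=[0,0,0])

```text
time: 18.95
position: [0.6111, 0.1423, 0.0433]
orientation: [0.001, 1.0, -0.0, -0.002]
wrist_force: [-0.7, -0.6, 0.1]
gripper_width: 1.0
gripper_force: 0.0
```

jog_arm(offset=[[0,0,0.22],[0,0,0.22],[0,0,0.22],[0,0,0.22],[0,0,0.22]], rotation=[[0,0,0],[0,0,0],[0,0,0],[0,0,0],[0,0,0]], fingers=[0,0.6,0.6,0.6,0.6])

```text
time: 19.58
position: [0.6135, 0.1438, 0.0251]
orientation: [0.0, 1.0, 0.0, 0.001]
wrist_force: [0.0, 0.2, 0.3]
gripper_width: 0.622
gripper_force: 0.0
```

jog_arm(offset=[[0,0,0],[0,0,0],[0,0,-0.4],[0,0,-0.8],[0,0,-1]], rotation=[[0,0,0],[0,0,0],[0,0,0],[0,0,0],[0,0,0]], fingers=[0.6,0.6,0.6,0.6,0.6])

```text
time: 20.2
position: [0.6136, 0.144, 0.1261]
orientation: [0.0, 1.0, 0.0, 0.001]
wrist_force: [2.2, 0.2, -1.8]
gripper_width: 0.59
gripper_force: 25.0
```

jog_arm(offset=[[0.1,-0.4,-0.2],[0.3,-0.8,-0.3],[0.3,-1,-0.3]], rotation=[[0,0,0],[0,0,0],[0,0,0]], fingers=[0.6,0.6,0.6])

```text
time: 20.58
position: [0.5819, 0.0422, 0.1539]
orientation: [0.001, 1.0, -0.0, -0.0]
wrist_force: [0.1, -0.2, -2.4]
gripper_width: 0.592
gripper_force: 25.0
```

jog_arm(offset=[[0,-0.4,0],[0,-0.8,0],[0,-0.89,0],[0,-0.89,0],[0,-0.89,0]], rotation=[[0,0,0],[0,0,0],[0,0,0],[0,0,0],[0,0,0]], fingers=[0.6,0.6,0.6,0.6,0.6])

```text
time: 21.2
position: [0.5825, -0.044, 0.1534]
orientation: [-0.0, 1.0, 0.0, -0.0]
wrist_force: [0.9, -0.0, -3.7]
gripper_width: 0.595
gripper_force: 25.0
```

jog_arm(offset=[[0,0,0.4],[0,0,0.75],[0,0,0.88],[0,0,0.88],[0,0,0.88]], rotation=[[0,0,0],[0,0,0],[0,0,0],[0,0,0],[0,0,0]], fingers=[0.6,0.6,0.6,0.6,0.2])

```text
time: 21.82
position: [0.5836, -0.0449, 0.0673]
orientation: [-0.0, 1.0, -0.0, 0.001]
wrist_force: [0.3, -0.6, 0.8]
gripper_width: 0.662
gripper_force: 0.0
```

jog_arm(offset=[[0,0,0],[0,0,0],[0,0,-0.4],[0,0,-0.8],[0,0.6,-0.8]], rotation=[[0,0,0],[0,0,0],[0,0,0],[0,0,0],[0,0,0]], fingers=[0.2,0.2,0.2,0.2,0])

```text
time: 22.45
position: [0.586, 0.0119, 0.1511]
orientation: [0.003, 1.0, -0.001, 0.004]
wrist_force: [1.1, -0.6, 0.1]
gripper_width: 0.861
gripper_force: 0.0
```

jog_arm(offset=[[0,0.5,0],[0.05,1,0]], rotation=[[0,0,0],[0,0,0]], fingers=[0,0])

```text
time: 22.7
position: [0.5779, 0.1162, 0.1465]
orientation: [0.001, 1.0, 0.0, 0.001]
wrist_force: [-0.1, 0.4, -0.2]
gripper_width: 0.993
gripper_force: 0.0
```

jog_arm(offset=[[0,0.5,0],[0.05,1,0]], rotation=[[0,0,0],[0,0,0]], fingers=[0,0])

```text
time: 22.95
position: [0.5728, 0.2163, 0.1464]
orientation: [0.0, 1.0, 0.0, 0.0]
wrist_force: [0.3, 0.2, 0.3]
gripper_width: 1.006
gripper_force: 0.0
```

jog_arm(offset=[[0,0.5,0],[0.05,1,0]], rotation=[[0,0,0],[0,0,0]], fingers=[0,0])

```text
time: 23.2
position: [0.5679, 0.3163, 0.1463]
orientation: [0.0, 1.0, 0.0, 0.0]
wrist_force: [0.6, -0.4, -0.2]
gripper_width: 1.001
gripper_force: 0.0
```

jog_arm(offset=[[0,0.5,0],[0.02,1,0],[0.02,1,0],[0.02,1,0]], rotation=[[0,0,0],[0,0,0],[0,0,0],[0,0,0]], fingers=[0,0,0,0])

```text
time: 23.7
position: [0.5658, 0.4145, 0.1458]
orientation: [0.0, 1.0, -0.0, -0.0]
wrist_force: [0.8, -0.6, 0.6]
gripper_width: 1.001
gripper_force: 0.0
```

```bash
python3 - <<'E'
from h import *; from dial import *
print(robot.get_obs()['position'])
for n in ('scene',):
  c=cam(n,'x4'+n);P=cloud(c);print(n);tops(P,c['frame'],.059,.13)
E
```

```text
[0.56582807 0.41453252 0.14581548]
scene
[0.0071 0.0004 0.1383 0.0961] 790 sat 17
[0.3626 0.3327 0.0563 0.07  ] 246 sat 69
[ 0.5369 -0.147   0.1508  0.1123] 1233 sat 17
[0.5667 0.4186 0.0562 0.0753] 355 sat 18
[ 0.5819 -0.0446  0.0562  0.1131] 605 sat 17
[ 0.5504 -0.2923  0.0586  0.0794] 178 sat 21
[0.609  0.2588 0.0564 0.0637] 115 sat 21
[0.6644 0.453  0.0569 0.0702] 379 sat 67
[0.717  0.3392 0.0819 0.0606] 64 sat 20
[ 0.7921 -0.0718  0.1345  0.1017] 1441 sat 26
```

jog_arm(offset=[[0,0.04,0.4],[0,0.04,0.8],[0,0.04,1]], rotation=[[0,0,0],[0,0,0],[0,0,0]], fingers=[0,0,0])

```text
time: 24.12
position: [0.565, 0.4165, 0.0433]
orientation: [0.001, 1.0, -0.001, -0.001]
wrist_force: [-0.5, 0.4, 0.3]
gripper_width: 1.0
gripper_force: 0.0
```

jog_arm(offset=[[0,0,0.22],[0,0,0.22],[0,0,0.22],[0,0,0.22],[0,0,0.22]], rotation=[[0,0,0],[0,0,0],[0,0,0],[0,0,0],[0,0,0]], fingers=[0,0.6,0.6,0.6,0.6])

```text
time: 24.75
position: [0.5665, 0.4193, 0.0252]
orientation: [0.0, 1.0, 0.0, 0.001]
wrist_force: [-0.1, -0.1, 0.1]
gripper_width: 0.62
gripper_force: 0.0
```

jog_arm(offset=[[0,0,0],[0,0,0],[0,0,-0.4],[0,0,-0.8],[0,0,-1]], rotation=[[0,0,0],[0,0,0],[0,0,0],[0,0,0],[0,0,0]], fingers=[0.6,0.6,0.6,0.6,0.6])

```text
time: 25.38
position: [0.5665, 0.4193, 0.1261]
orientation: [0.0, 1.0, 0.001, 0.001]
wrist_force: [0.8, -0.0, -2.7]
gripper_width: 0.596
gripper_force: 25.0
```

jog_arm(offset=[[0.1,-0.4,-0.2],[0.2,-0.8,-0.3],[0.2,-1,-0.3]], rotation=[[0,0,0],[0,0,0],[0,0,0]], fingers=[0.6,0.6,0.6])

```text
time: 25.75
position: [0.5454, 0.3172, 0.1539]
orientation: [0.001, 1.0, -0.0, -0.0]
wrist_force: [1.1, -0.3, -3.2]
gripper_width: 0.594
gripper_force: 25.0
```

jog_arm(offset=[[0.1,-0.5,0],[0.2,-1,0]], rotation=[[0,0,0],[0,0,0]], fingers=[0.6,0.6])

```text
time: 26.0
position: [0.5248, 0.2176, 0.1523]
orientation: [-0.0, 1.0, -0.0, -0.001]
wrist_force: [1.5, -1.5, -2.7]
gripper_width: 0.594
gripper_force: 25.0
```

jog_arm(offset=[[0.1,-0.5,0],[0.2,-1,0]], rotation=[[0,0,0],[0,0,0]], fingers=[0.6,0.6])

```text
time: 26.25
position: [0.5047, 0.1174, 0.1526]
orientation: [0.0, 1.0, -0.0, -0.001]
wrist_force: [0.9, -0.9, -2.7]
gripper_width: 0.595
gripper_force: 25.0
```

jog_arm(offset=[[0.1,-0.5,0],[0.2,-1,0]], rotation=[[0,0,0],[0,0,0]], fingers=[0.6,0.6])

```text
time: 26.5
position: [0.4847, 0.0175, 0.1528]
orientation: [0.0, 1.0, 0.0, -0.001]
wrist_force: [0.6, 0.1, -3.0]
gripper_width: 0.593
gripper_force: 25.0
```

jog_arm(offset=[[0.05,-0.4,0],[0.05,-0.7,0],[0.05,-0.7,0],[0.05,-0.7,0]], rotation=[[0,0,0],[0,0,0],[0,0,0],[0,0,0]], fingers=[0.6,0.6,0.6,0.6])

```text
time: 27.0
position: [0.4802, -0.0507, 0.1531]
orientation: [0.0, 1.0, 0.0, -0.001]
wrist_force: [-0.6, -0.7, -3.5]
gripper_width: 0.593
gripper_force: 25.0
```

jog_arm(offset=[[0,0,0.4],[0,0,0.75],[0,0,0.88],[0,0,0.88],[0,0,0.88]], rotation=[[0,0,0],[0,0,0],[0,0,0],[0,0,0],[0,0,0]], fingers=[0.6,0.6,0.6,0.6,0.2])

```text
time: 27.62
position: [0.4817, -0.051, 0.0672]
orientation: [-0.0, 1.0, -0.0, 0.001]
wrist_force: [0.8, 0.4, 0.8]
gripper_width: 0.657
gripper_force: 0.0
```

jog_arm(offset=[[0,0,0],[0,0,0],[0,0,-0.4],[0,0,-0.8],[0,0,-0.8]], rotation=[[0,0,0],[0,0,0],[0,0,0],[0,0,0],[0,0,0]], fingers=[0.2,0.2,0.2,0.2,1])

```text
time: 28.25
position: [0.4834, -0.0518, 0.1503]
orientation: [0.0, 1.0, -0.001, 0.004]
wrist_force: [0.7, -0.7, 0.4]
gripper_width: 0.734
gripper_force: 0.0
```

jog_arm(offset=[[0,0,0],[0,0,0],[0,0,0],[0,0,0],[0,0,0]], rotation=[[0,0,0],[0,0,0],[0,0,0],[0,0,0],[0,0,0]], fingers=[1,1,1,1,1])

```text
time: 28.88
position: [0.4804, -0.0511, 0.1457]
orientation: [0.0, 1.0, 0.0, -0.0]
wrist_force: [0.8, 0.8, -0.1]
gripper_width: 0.205
gripper_force: 0.0
```

```bash
python3 - <<'E'
from h import *; from dial import *
o=robot.get_obs();print(o['position'],o['gripper_width'])
c=cam('scene','x5');P=cloud(c);tops(P,c['frame'],.059,.125)
cv2.imwrite('pics/x5c.png',cv2.resize(c['frame'][120:290,80:400][...,::-1],None,fx=2.4,fy=2.4))
E
```

```text
[ 0.48041836 -0.05113364  0.14565381] 0.20513329215349724
[-0.3092  1.2496  0.1182  0.072 ] 142 sat 27
[0.0377 0.0226 0.1108 0.0931] 500 sat 21
[0.3456 0.4562 0.057  0.07  ] 239 sat 68
[0.3637 0.3329 0.0564 0.0698] 246 sat 68
[ 0.4804 -0.0503  0.0552  0.1103] 552 sat 18
[ 0.535  -0.1478  0.155   0.1123] 1223 sat 17
[ 0.5829 -0.0443  0.0552  0.1128] 603 sat 17
[ 0.5502 -0.2926  0.0584  0.079 ] 180 sat 21
[0.6086 0.2578 0.0556 0.0642] 118 sat 20
[0.6644 0.4523 0.0559 0.0702] 381 sat 67
[ 0.7912 -0.0911  0.0933  0.0949] 737 sat 14
[ 0.7905 -0.0227  0.0367  0.1143] 151 sat 14
[ 0.8091 -0.0857  0.0909  0.0939] 378 sat 54
```

View pics/x5c.png

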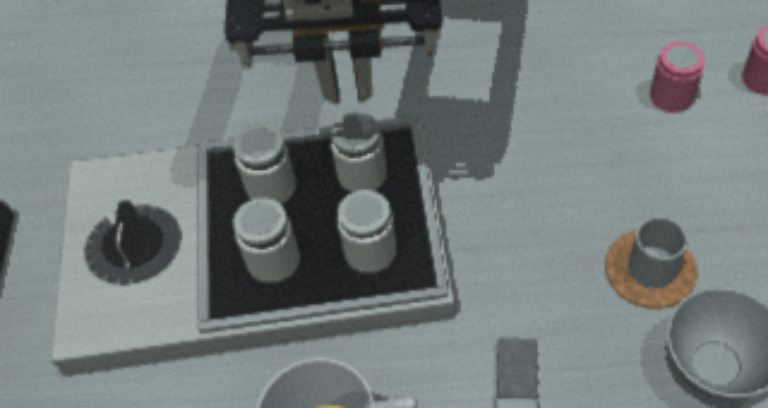

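All four tubs stand on the plate (crop: lids at (260,145), (357,130), (262,220) and (365,212)). The pot is on the mat at (658,250). Now press the lids, starting with C.

jog_arm(offset=[[0,0,0],[0,0,0.2],[0,0,0.25],[0,0,0.29],[0,0,0.33]], rotation=[[0,0,0],[0,0,0],[0,0,0],[0,0,0],[0,0,0]], fingers=[1,1,1,1,1])

```text
time: 29.55
position: [0.4809, -0.0512, 0.1133]
orientation: [0.0, 1.0, -0.0, 0.0]
wrist_force: [0.1, -0.6, 0.0]
gripper_width: 0.003
gripper_force: 0.0
```

jog_arm(offset=[[0,0,0.01],[0,0,0.02],[0,0,0.02],[0,0,0.02]], rotation=[[0,0,0],[0,0,0],[0,0,0],[0,0,0]], fingers=[1,1,1,1])

```text
time: 30.05
position: [0.4807, -0.0512, 0.1111]
orientation: [0.0, 1.0, -0.0, 0.0]
wrist_force: [0.1, -0.3, -0.7]
gripper_width: 0.002
gripper_force: 0.0
```

jog_arm(offset=[[0,0,0.01],[0,0,0.01]], rotation=[[0,0,0],[0,0,0]], fingers=[1,1])

```text
time: 30.3
position: [0.4805, -0.0512, 0.1099]
orientation: [0.0, 1.0, -0.0, -0.0]
wrist_force: [-0.2, 1.1, -0.3]
gripper_width: 0.006
gripper_force: 0.0
```

jog_arm(offset=[[0,0,0.01],[0,0,0.01]], rotation=[[0,0,0],[0,0,0]], fingers=[1,1])

```text
time: 30.55
position: [0.4805, -0.0512, 0.1088]
orientation: [0.0, 1.0, 0.0, -0.0]
wrist_force: [1.1, 0.2, -0.3]
gripper_width: 0.007
gripper_force: 0.0
```

```bash
python3 - <<'E'
from h import *; from dial import *
o=robot.get_obs();print(o['position'],o['wrist_force'],o['wrist_torque'])
c=cam('scene','x6')
cv2.imwrite('pics/x6c.png',cv2.resize(c['frame'][130:220,160:260][...,::-1],None,fx=6,fy=6))
E
```

```text
[ 0.48049898 -0.05117858  0.10881799] [ 1.11798669  0.22009834 -0.28865047] [ 0.01844874 -0.00283657 -0.04662923]
```

View pics/x6c.png

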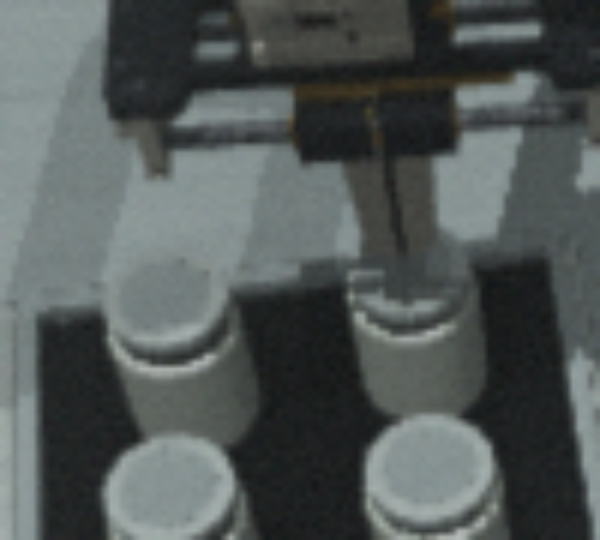

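jog_arm(offset=[[0,0,0.01],[0,0,0.01]], rotation=[[0,0,0],[0,0,0]], fingers=[1,1])

```text
time: 30.85
position: [0.4805, -0.0512, 0.1078]
orientation: [0.0, 1.0, 0.0, -0.0]
wrist_force: [-0.9, -0.6, 0.5]
gripper_width: 0.004
gripper_force: 0.0
```

jog_arm(offset=[[0,0,0.01],[0,0,0.01]], rotation=[[0,0,0],[0,0,0]], fingers=[1,1])

```text
time: 31.1
position: [0.4805, -0.0512, 0.1068]
orientation: [0.0, 1.0, -0.0, -0.0]
wrist_force: [-0.5, -0.1, 0.2]
gripper_width: 0.004
gripper_force: 0.0
```

```bash
python3 - <<'E'
from h import *; from dial import *
for n in ('wrist','scene'):
  c=cam(n,'x7'+n);P=cloud(c);m=np.hypot(P[...,0]-.4805,P[...,1]+.0505)<.024
  q=P[m];q=q[q[:,2]>.09];print(n,len(q),np.round(np.histogram(q[:,2],np.arange(.096,.13,.002))[0]))
  for x,y in((.489,-.151),(.5885,-.147),(.582,-.0446)):
    q=P[np.hypot(P[...,0]-x,P[...,1]-y)<.02];print(np.median(q[:,2]),len(q))
E
```

```text
wrist 8751 [   0    0    0    0    0    0    0    0  122 2051  154    0    0    0
    0    0]
0.11699717998095034 2667
0.11709374223178924 753
0.11499492561376581 255
scene 801 [ 4 10 10  3  3  5  4  7 23 80 60 10  0  0  0  0]
0.11855300365462129 222
0.1174952412523972 221
0.11558169481981118 182
```

```bash
python3 - <<'E'
from h import *; from dial import *
c=cam('scene');P=cloud(c)
m=(abs(P[...,1]+.051)<.03)&(abs(P[...,0]-.48)<.06)&(P[...,2]>.119)&(P[...,2]<.17)
q=P[m]
for z in np.arange(.119,.17,.004):
  k=q[(q[:,2]>=z)&(q[:,2]<z+.004)]
  if len(k): print(round(z,3),len(k),np.round(k.min(0),3),np.round(k.max(0),3))
F=cv2.resize(cv2.imread('pics/x7wrist.png'),None,fx=1,fy=1);cv2.imwrite('pics/x7w.png',F)
E
```

```text
0.119 1 [ 0.477 -0.032  0.119] [ 0.477 -0.032  0.119]
0.131 2 [ 0.49  -0.055  0.134] [ 0.49  -0.053  0.134]
0.135 10 [ 0.488 -0.06   0.135] [ 0.491 -0.04   0.139]
0.139 11 [ 0.488 -0.064  0.14 ] [ 0.491 -0.037  0.143]
0.143 12 [ 0.488 -0.064  0.143] [ 0.492 -0.037  0.147]
0.147 15 [ 0.487 -0.066  0.147] [ 0.492 -0.037  0.15 ]
0.151 13 [ 0.488 -0.063  0.151] [ 0.492 -0.036  0.155]
0.155 16 [ 0.487 -0.065  0.155] [ 0.491 -0.036  0.159]
0.159 17 [ 0.487 -0.067  0.159] [ 0.491 -0.036  0.163]
0.163 16 [ 0.487 -0.064  0.163] [ 0.491 -0.035  0.167]
0.167 12 [ 0.484 -0.066  0.167] [ 0.492 -0.035  0.17 ]
```

View pics/x7w.png

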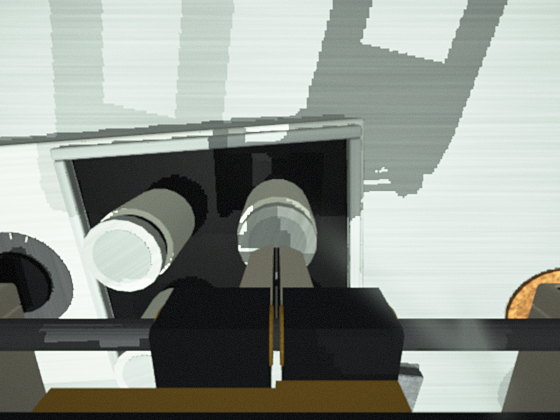

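The fingertips show at z≈0.131, about 24 mm above the reported TCP, and the lid is untouched at 0.115. I'll continue down by feel.

jog_arm(offset=[[0,0,0.05],[0,0,0.1],[0,0,0.12],[0,0,0.12]], rotation=[[0,0,0],[0,0,0],[0,0,0],[0,0,0]], fingers=[1,1,1,1])

```text
time: 31.75
position: [0.4803, -0.0511, 0.0946]
orientation: [0.0, 1.0, 0.0, -0.0]
wrist_force: [0.6, 0.7, -0.1]
gripper_width: 0.001
gripper_force: 0.0
```

jog_arm(offset=[[0,0,0.02],[0,0,0.02]], rotation=[[0,0,0],[0,0,0]], fingers=[1,1])

```text
time: 32.0
position: [0.4805, -0.0512, 0.0929]
orientation: [0.0, 1.0, 0.0, -0.0]
wrist_force: [-0.6, 0.8, -0.7]
gripper_width: 0.005
gripper_force: 0.0
```

jog_arm(offset=[[0,0,0.02],[0,0,0.02]], rotation=[[0,0,0],[0,0,0]], fingers=[1,1])

```text
time: 32.25
position: [0.4804, -0.0511, 0.0907]
orientation: [0.0, 1.0, 0.0, -0.0]
wrist_force: [-0.7, 0.1, 0.2]
gripper_width: 0.005
gripper_force: 0.0
```

jog_arm(offset=[[0,0,0.02],[0,0,0.02]], rotation=[[0,0,0],[0,0,0]], fingers=[1,1])

```text
time: 32.5
position: [0.4807, -0.0512, 0.0891]
orientation: [0.0, 1.0, -0.0, 0.0]
wrist_force: [-0.1, 0.3, 0.9]
gripper_width: 0.005
gripper_force: 0.8
```

```bash
cat >> dial.py <<'E'
def lid(cams,x,y):
    for n in cams:
        from h import cam,cloud
        c=cam(n);P=cloud(c);r=np.hypot(P[...,0]-x,P[...,1]-y)
        q=P[(r<.025)&(P[...,2]>.09)];print(n,'hist .104..',np.histogram(q[:,2],np.arange(.104,.124,.002))[0])
        m=(abs(P[...,1]-y)<.02)&(P[...,0]-x>.003)&(P[...,0]-x<.02)&(P[...,2]>.119)&(P[...,2]<.17); print(' tip',np.sort(P[m][:,2])[:6].round(4))
E
python3 - <<'E'
from h import *; from dial import *
print(robot.get_obs()['wrist_force']);lid(('scene','wrist'),.4805,-.0505)
E
```

```text
[-0.13713572  0.33308522  0.89709147]
scene hist .104.. [ 5  7  9 11 29 82 24  1  6  6]
 tip [0.1192 0.1203 0.121  0.1211 0.1216 0.1217]
wrist hist .104.. [   0    0    0    1  948 1405   41   49   74   75]
 tip [0.1542 0.1546 0.1546 0.1546 0.1547 0.1547]
```

jog_arm(offset=[[0,0,0.02],[0,0,0.02]], rotation=[[0,0,0],[0,0,0]], fingers=[1,1])

```text
time: 32.85
position: [0.4808, -0.0512, 0.087]
orientation: [0.0, 1.0, -0.0, 0.0]
wrist_force: [-0.0, -0.3, 4.2]
gripper_width: 0.01
gripper_force: 1.6
```

jog_arm(offset=[[0,0,0.02],[0,0,0.02]], rotation=[[0,0,0],[0,0,0]], fingers=[1,1])

```text
time: 33.1
position: [0.4807, -0.0512, 0.0849]
orientation: [0.0, 1.0, -0.0, 0.0]
wrist_force: [0.6, -0.1, 2.5]
gripper_width: 0.003
gripper_force: 1.2
```

```bash
python3 - <<'E'
from h import *; from dial import *
print(robot.get_obs()['wrist_force']);lid(('wrist',),.4805,-.0505)
E
```

```text
[ 0.61636833 -0.09110662  2.47480635]
wrist hist .104.. [   0    2 1227 1131   41   52   66   73   84   86]
 tip [0.1497 0.1506 0.1509 0.151  0.151  0.1511]
```

jog_arm(offset=[[0,0,0.01],[0,0,0.01]], rotation=[[0,0,0],[0,0,0]], fingers=[1,1])

```text
time: 33.4
position: [0.4808, -0.0512, 0.0845]
orientation: [0.0, 1.0, -0.0, 0.0]
wrist_force: [-1.5, 0.1, 8.0]
gripper_width: 0.007
gripper_force: 4.0
```

jog_arm(offset=[[0,0,0.01],[0,0,0.01]], rotation=[[0,0,0],[0,0,0]], fingers=[1,1])

```text
time: 33.65
position: [0.4811, -0.0513, 0.0845]
orientation: [0.0, 1.0, -0.0, 0.0]
wrist_force: [-5.0, 0.8, 15.1]
gripper_width: 0.007
gripper_force: 7.6
```

C's lid is home: hard stop at reading 0.0845, force up to 15 N. Next, A's lid.

jog_arm(offset=[[0,0,-0.3],[-0.4,0.05,-0.3],[-0.8,0.05,-0.3],[-1,0.05,-0.3],[-1,0.05,-0.3]], rotation=[[0,0,0],[0,0,0],[0,0,0],[0,0,0],[0,0,0]], fingers=[1,1,1,1,1])

```text
time: 34.28
position: [0.5807, -0.0461, 0.1119]
orientation: [0.0, 1.0, 0.0, -0.001]
wrist_force: [-0.1, 0.5, -0.3]
gripper_width: 0.005
gripper_force: 0.0
```

jog_arm(offset=[[0,0,0.1],[0,0,0.2],[0,0,0.22],[0,0,0.24],[0,0,0.26]], rotation=[[0,0,0],[0,0,0],[0,0,0],[0,0,0],[0,0,0]], fingers=[1,1,1,1,1])

```text
time: 34.9
position: [0.5806, -0.0463, 0.0876]
orientation: [0.0, 1.0, -0.0, 0.0]
wrist_force: [-2.7, 1.0, 4.1]
gripper_width: 0.006
gripper_force: 2.6
```

jog_arm(offset=[[0,0,0.01],[0,0,0.02],[0,0,0.03],[0,0,0.04],[0,0,0.04]], rotation=[[0,0,0],[0,0,0],[0,0,0],[0,0,0],[0,0,0]], fingers=[1,1,1,1,1])

```text
time: 35.52
position: [0.5812, -0.0464, 0.0852]
orientation: [0.0, 1.0, -0.0, 0.001]
wrist_force: [-8.2, 0.8, 15.1]
gripper_width: 0.005
gripper_force: 7.7
```

jog_arm(offset=[[0,0,-0.3],[-0.07,-0.4,-0.3],[-0.07,-0.8,-0.3],[-0.07,-1,-0.3],[-0.07,-1,-0.3]], rotation=[[0,0,0],[0,0,0],[0,0,0],[0,0,0],[0,0,0]], fingers=[1,1,1,1,1])

```text
time: 36.15
position: [0.5874, -0.1472, 0.1127]
orientation: [0.001, 1.0, 0.0, -0.0]
wrist_force: [0.2, 0.0, -0.2]
gripper_width: 0.004
gripper_force: 0.0
```

jog_arm(offset=[[0,0,0.1],[0,0,0.2],[0,0,0.22],[0,0,0.24],[0,0,0.26]], rotation=[[0,0,0],[0,0,0],[0,0,0],[0,0,0],[0,0,0]], fingers=[1,1,1,1,1])

```text
time: 36.78
position: [0.5877, -0.1456, 0.0875]
orientation: [0.0, 1.0, 0.0, 0.0]
wrist_force: [-1.1, 2.9, 5.7]
gripper_width: 0.004
gripper_force: 2.5
```

jog_arm(offset=[[0,0,0.01],[0,0,0.02],[0,0,0.03],[0,0,0.04],[0,0,0.04]], rotation=[[0,0,0],[0,0,0],[0,0,0],[0,0,0],[0,0,0]], fingers=[1,1,1,1,1])

```text
time: 37.4
position: [0.5884, -0.1461, 0.0849]
orientation: [0.0, 1.0, -0.0, 0.001]
wrist_force: [-3.7, 4.4, 14.5]
gripper_width: 0.006
gripper_force: 7.1
```

jog_arm(offset=[[0,0,-0.3],[0.4,0,-0.3],[0.8,-0.04,-0.3],[1,-0.04,-0.3],[1,-0.04,-0.3]], rotation=[[0,0,0],[0,0,0],[0,0,0],[0,0,0],[0,0,0]], fingers=[1,1,1,1,1])

```text
time: 38.02
position: [0.4865, -0.1505, 0.1126]
orientation: [0.001, 1.0, -0.0, -0.0]
wrist_force: [0.9, 0.3, -0.4]
gripper_width: 0.005
gripper_force: 0.0
```

jog_arm(offset=[[0,0,0.1],[0,0,0.2],[0,0,0.22],[0,0,0.24],[0,0,0.26]], rotation=[[0,0,0],[0,0,0],[0,0,0],[0,0,0],[0,0,0]], fingers=[1,1,1,1,1])

```text
time: 38.65
position: [0.4878, -0.1501, 0.0872]
orientation: [0.0, 1.0, 0.0, 0.0]
wrist_force: [-0.5, 1.2, 5.7]
gripper_width: 0.007
gripper_force: 2.5
```

jog_arm(offset=[[0,0,0.01],[0,0,0.02],[0,0,0.03],[0,0,0.04],[0,0,0.04]], rotation=[[0,0,0],[0,0,0],[0,0,0],[0,0,0],[0,0,0]], fingers=[1,1,1,1,1])

```text
time: 39.28
position: [0.4881, -0.1502, 0.0845]
orientation: [0.0, 1.0, -0.0, 0.001]
wrist_force: [-4.1, 3.8, 15.0]
gripper_width: 0.008
gripper_force: 7.6
```

All lids hit their stops. Retreat towards the dial, fingers half open, then check everything.

jog_arm(offset=[[0,0,-0.4],[0,0,-0.8],[-0.3,-0.4,-0.8],[-0.62,-0.8,-0.8],[-0.62,-1,-0.8]], rotation=[[0,0,0],[0,0,0],[0,0,0],[0,0,0],[0,0,0]], fingers=[1,1,1,1,1])

```text
time: 39.9
position: [0.5499, -0.2518, 0.1612]
orientation: [0.001, 1.0, 0.0, -0.001]
wrist_force: [-0.2, -0.1, 0.1]
gripper_width: 0.005
gripper_force: 0.0
```

jog_arm(offset=[[0,-0.3,0],[0,-0.43,0],[0,-0.43,0],[0,-0.43,0],[0,-0.43,0]], rotation=[[0,0,0],[0,0,0],[0,0,0],[0,0,0],[0,0,0]], fingers=[0.5,0.5,0.5,0.5,0.5])

```text
time: 40.52
position: [0.5496, -0.2922, 0.1631]
orientation: [-0.0, 1.0, 0.0, 0.0]
wrist_force: [0.1, -0.5, 0.7]
gripper_width: 0.48
gripper_force: 0.0
```

```bash
python3 - <<'E'
from h import *; from dial import *
o=robot.get_obs();p=o['position'];print(p,o['gripper_width'])
c=cam('scene','s8');P=cloud(c);tops(P,c['frame'],.059,.115)
for y0 in (-1,1):
  m=(abs(P[...,0]-p[0])<.02)&((P[...,1]-p[1])*y0>.01)&((P[...,1]-p[1])*y0<.06)&(P[...,2]>.13)&(P[...,2]<.25);q=P[m];print('finger',np.sort(q[:,2])[:8].round(4))
w=cam('wrist','w8');print('wrist');tops(cloud(w),w['frame'],.104,.125)
P=cloud(w);q=P[(P[...,2]>.072)&(P[...,2]<.09)&(np.hypot(P[...,0]-.5495,P[...,1]+.294)<.045)]
print('bar',len(q),q.mean(0),cv2.minAreaRect(q[:,:2].astype(np.float32)))
E
```

```text
[ 0.54959327 -0.2922368   0.16314847] 0.4801129670556949
[-0.3125  1.2503  0.1194  0.0719] 140 sat 28
[0.0084 0.0006 0.138  0.0871] 610 sat 18
[0.3457 0.4541 0.0586 0.0699] 243 sat 69
[0.3642 0.3334 0.0563 0.07  ] 247 sat 67
[ 0.4807 -0.05    0.0562  0.1074] 530 sat 17
[ 0.489  -0.1502  0.0576  0.1069] 548 sat 19
[ 0.5822 -0.0442  0.0558  0.1084] 579 sat 17
[ 0.5494 -0.2924  0.0579  0.0787] 180 sat 23
[ 0.5846 -0.1456  0.0559  0.108 ] 604 sat 17
[0.6091 0.2583 0.0551 0.064 ] 116 sat 21
[0.6647 0.4522 0.055  0.0702] 379 sat 67
[0.7129 0.3185 0.107  0.0605] 84 sat 20
[ 0.7923 -0.0905  0.0919  0.0887] 592 sat 14
[ 0.7876 -0.0113  0.012   0.0911] 62 sat 15
[ 0.8091 -0.0849  0.0891  0.0891] 310 sat 54
finger [0.1888 0.1894 0.1895 0.1896 0.1897 0.1901 0.1909 0.1916]
finger [0.1895 0.1909 0.1916 0.1927 0.1934 0.1945 0.1953 0.1959]
wrist
[ 0.4861 -0.1525  0.0532  0.1097] 3622 sat 18
[ 0.4829 -0.0701  0.0356  0.1078] 359 sat 16
[ 0.5803 -0.048   0.0514  0.1096] 1491 sat 14
[ 0.5825 -0.1474  0.0527  0.1096] 2652 sat 12
bar 802 [ 0.54694464 -0.29538799  0.08003598] ((0.5491398572921753, -0.2952513098716736), (0.01233840361237526, 0.0572386272251606), 89.68049621582031)
```

View pics/w8.png

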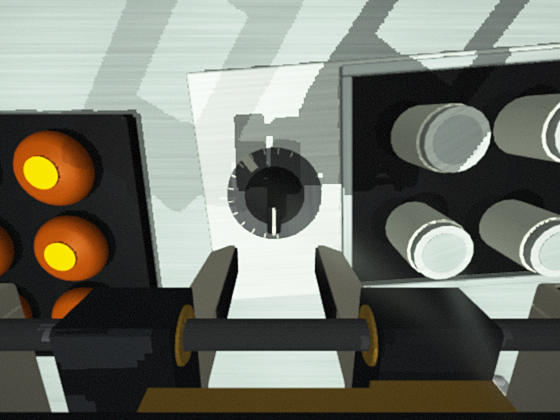

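```bash
python3 - <<'E'
from h import *
F=cv2.imread('pics/w8.png')[120:265,200:345]
G=cv2.imread('pics/dial.png'); a=cv2.resize(F,(540,540),interpolation=cv2.INTER_CUBIC)
cv2.imwrite('pics/w8c.png',a)
E
```

```text
(no output)
```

View pics/w8c.png

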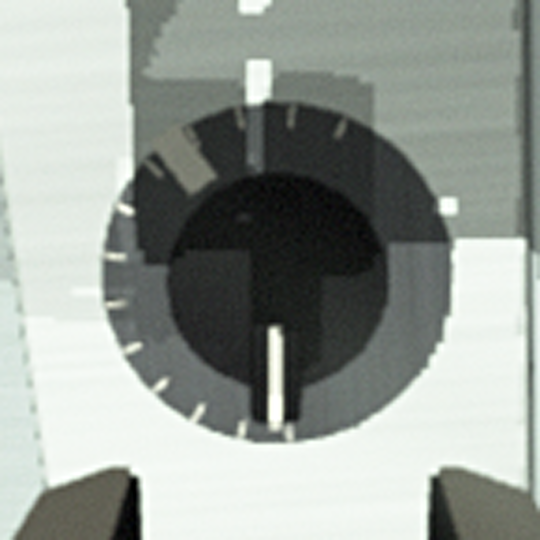

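The tab is in the gripper's shadow at crop (188,162), with its inner end at (205,188). The pointer line is at crop (274,380), and the bright bit at (258,80) is only a lit gap in the shadow.

```bash
python3 - <<'E'
from h import *; from dial import *
c=cam('wrist');s=145/540
for ax in ([.5493,-.2947],[.5492,-.2945]):
 for n,u,v,z in [('in',205,188,.041),('mid',188,162,.041),('out',172,133,.041),('skirtc',278,283,.047),('ptip',273,430,.081),('pin',275,325,.081)]:
    p=onz(c,200+u*s,120+v*s,z)[:2]; r=p-np.array(ax); print(n,p.round(4),np.hypot(*r).round(4),np.degrees(np.arctan2(r[1],r[0])).round(1))
E
```

```text
in [ 0.523  -0.3146] 0.033 -143.0
mid [ 0.5158 -0.3191] 0.0414 -144.0
out [ 0.5079 -0.3232] 0.0503 -145.4
skirtc [ 0.5485 -0.2945] 0.0009 163.5
ptip [ 0.5785 -0.2957] 0.0292 -1.9
pin [ 0.5503 -0.2951] 0.0011 -21.1
in [ 0.523  -0.3146] 0.033 -142.6
mid [ 0.5158 -0.3191] 0.0415 -143.6
out [ 0.5079 -0.3232] 0.0503 -145.2
skirtc [ 0.5485 -0.2945] 0.0007 176.3
ptip [ 0.5785 -0.2957] 0.0293 -2.3
pin [ 0.5503 -0.2951] 0.0012 -28.1
```

jog_arm(offset=[[0,-0.02,0.4],[0,-0.02,0.8],[0,-0.02,0.98],[0,-0.02,1],[0,-0.02,1]], rotation=[[0,0,0],[0,0,0],[0,0,0],[0,0,0],[0,0,0]], fingers=[0.5,0.5,0.5,0.5,0.5])

```text
time: 41.3
position: [0.5504, -0.2958, 0.0646]
orientation: [0.0, 1.0, -0.001, 0.001]
wrist_force: [0.6, -0.4, 0.6]
gripper_width: 0.5
gripper_force: 0.0
```

jog_arm(offset=[[0,0,0.2],[0,0,0.34],[0,0,0.34],[0,0,0.34],[0,0,0.34]], rotation=[[0,0,0],[0,0,0],[0,0,0],[0,0,0],[0,0,0]], fingers=[0.5,0.5,1,1,1], squeeze=20)

```text
time: 41.92
position: [0.5499, -0.2955, 0.0296]
orientation: [0.0, 1.0, -0.0, 0.0]
wrist_force: [0.4, -0.1, 0.4]
gripper_width: 0.225
gripper_force: 0.0
```

jog_arm(offset=[[0,0,0],[0,0,0],[0,0,0]], rotation=[[0,0,0],[0,0,0],[0,0,0]], fingers=[1,1,1])

```text
time: 42.3
position: [0.5499, -0.2946, 0.0296]
orientation: [0.0, 1.0, 0.0, 0.0]
wrist_force: [-0.6, 5.5, 5.0]
gripper_width: 0.138
gripper_force: 20.0
```

jog_arm(offset=[[0,0,0],[0,0,0],[0,0,0],[0,0,0],[0,0,0]], rotation=[[0,0,0.16],[0,0,0.32],[0,0,0.48],[0,0,0.64],[0,0,0.8]], fingers=[1,1,1,1,1])

```text
time: 42.92
position: [0.5496, -0.2953, 0.0296]
orientation: [0.409, 0.912, -0.0, 0.0]
wrist_force: [-2.5, 2.0, 4.3]
gripper_width: 0.139
gripper_force: 20.0
```

jog_arm(offset=[[0,0,0],[0,0,0],[0,0,0],[0,0,0],[0,0,0]], rotation=[[0,0,0.16],[0,0,0.32],[0,0,0.48],[0,0,0.64],[0,0,0.8]], fingers=[1,1,1,1,1])

```text
time: 43.55
position: [0.5488, -0.2955, 0.0296]
orientation: [0.745, 0.667, -0.001, -0.0]
wrist_force: [-5.5, 1.9, 7.0]
gripper_width: 0.139
gripper_force: 20.0
```

```bash
python3 - <<'E'
from h import *
from scipy.spatial.transform import Rotation as R
o=robot.get_obs();x=R.from_quat(o['orientation']).as_matrix()[:,0];print(np.degrees(np.arctan2(x[1],x[0])),o['qpos'][5],o['wrist_torque'])
E
```

```text
83.65629134215457 -0.46453563731740144 [0.31313899 1.12703412 0.08522153]
```

jog_arm(offset=[[0,0,0],[0,0,0],[0,0,0],[0,0,0],[0,0,0]], rotation=[[0,0,0.16],[0,0,0.32],[0,0,0.48],[0,0,0.64],[0,0,0.79]], fingers=[1,1,1,1,1])

```text
time: 44.18
position: [0.5482, -0.2951, 0.0296]
orientation: [0.95, 0.311, -0.001, -0.001]
wrist_force: [-8.6, 3.9, 9.6]
gripper_width: 0.135
gripper_force: 20.0
```

jog_arm(offset=[[0,0,0],[0,0,0],[0,0,0],[0,0,0],[0,0,0]], rotation=[[0,0,0],[0,0,0],[0,0,0],[0,0,0],[0,0,0]], fingers=[1,1,0.5,0.5,0.5])

```text
time: 44.8
position: [0.5495, -0.2954, 0.0289]
orientation: [0.95, 0.314, 0.0, 0.0]
wrist_force: [-0.2, 0.1, 0.2]
gripper_width: 0.411
gripper_force: 0.0
```

jog_arm(offset=[[0,0,0],[0,0,-0.3],[0,0,-0.7],[0,0,-1],[0,0,-1]], rotation=[[0,0,0],[0,0,0],[0,0,0],[0,0,0],[0,0,0]], fingers=[0.5,0.5,0.5,0.5,0.5])

```text
time: 45.42
position: [0.5515, -0.2965, 0.1325]
orientation: [0.95, 0.314, 0.002, 0.002]
wrist_force: [0.2, 0.2, -0.1]
gripper_width: 0.495
gripper_force: 0.0
```

jog_arm(offset=[[0,0,-0.4],[0,0,-0.8],[0,0,-1],[0,0,-1]], rotation=[[0,0,-0.15],[0,0,-0.3],[0,0,-0.45],[0,0,-0.6]], fingers=[0.5,0.5,0.5,0.5])

```text
time: 45.92
position: [0.5501, -0.2957, 0.2299]
orientation: [0.805, 0.594, 0.0, 0.001]
wrist_force: [0.0, -0.7, -0.6]
gripper_width: 0.501
gripper_force: 0.0
```

```bash
python3 - <<'E'
from h import *; from dial import *
print(robot.get_obs()['position'])
c=cam('scene','s9');P=cloud(c);tops(P,c['frame'],.059,.115)
w=cam('wrist','w9');P=cloud(w);q=P[(P[...,2]>.072)&(P[...,2]<.09)&(np.hypot(P[...,0]-.5495,P[...,1]+.294)<.045)]
print('wrist bar',len(q),q.mean(0) if len(q) else 0,cv2.minAreaRect(q[:,:2].astype(np.float32)) if len(q) else 0)
t=cam('top','t9')
p=np.array([[.5493,-.2947,.045]]);pr=cv2.projectPoints(p,w['rvec'],w['tvec'],np.array([[w['fx'],0,w['cx']],[0,w['fy'],w['cy']],[0,0,1]]),None)[0].ravel();print(pr)
pr2=cv2.projectPoints(p,c['rvec'],c['tvec'],np.array([[c['fx'],0,c['cx']],[0,c['fy'],c['cy']],[0,0,1]]),None)[0].ravel().astype(int)
g=lambda F,u,v,r:cv2.resize(F[max(v-r,0):v+r,max(u-r,0):u+r][...,::-1],(390,390),interpolation=cv2.INTER_CUBIC)
u,v=pr.astype(int)
cv2.imwrite('pics/z9.png',np.hstack([g(w['frame'],u,v,60),g(c['frame'],*pr2,38)]));print(pr2)
E
```

```text
[ 0.55014412 -0.29568132  0.22994805]
[-0.307   1.2468  0.1211  0.072 ] 140 sat 27
[0.0068 0.0006 0.1382 0.087 ] 617 sat 18
[0.3444 0.4555 0.0562 0.0699] 240 sat 70
[0.3629 0.3339 0.0568 0.0701] 244 sat 67
[ 0.4807 -0.051   0.057   0.107 ] 524 sat 17
[ 0.4884 -0.1503  0.0563  0.1069] 546 sat 19
[ 0.5832 -0.045   0.0565  0.1082] 576 sat 17
[0.5801 0.2733 0.0568 0.064 ] 115 sat 20
[ 0.5502 -0.2944  0.0583  0.0802] 140 sat 22
[ 0.5845 -0.1455  0.0562  0.1079] 602 sat 17
[0.6646 0.4514 0.056  0.0703] 384 sat 67
[0.7269 0.2973 0.1197 0.0606] 107 sat 20
[ 0.7924 -0.0904  0.0918  0.0893] 602 sat 15
[ 0.7881 -0.018   0.0267  0.0957] 75 sat 15
[ 0.8088 -0.085   0.0892  0.0886] 308 sat 53
wrist bar 582 [ 0.54914122 -0.29332569  0.07967329] ((0.5484950542449951, -0.29446926712989807), (0.056284062564373016, 0.013084919191896915), 36.31713104248047)
[275.28037375 182.60550294]
[134 220]
```

View pics/z9.png

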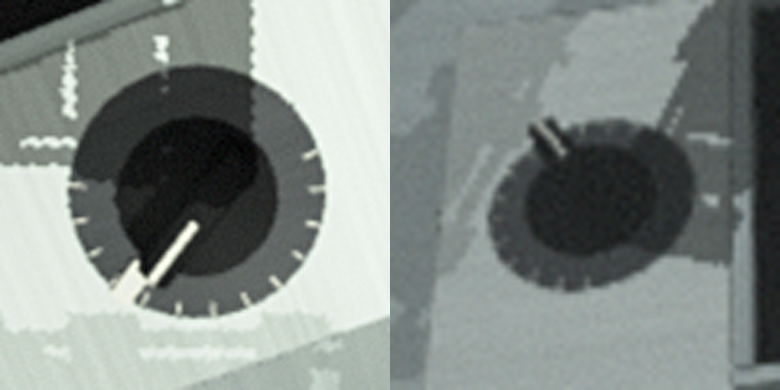

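```bash
python3 - <<'E'
from h import *; from dial import *
c=cam('wrist');s=120/390
for n,u,v,z in [('in',135,265,.041),('out',122,302,.041),('edgeL',108,288,.041),('edgeR',133,302,.041),('skirtc',196,195,.047),('scalec',197,191,.041),('ptip',153,280,.081),('pin',197,224,.081)]:
    p=onz(c,215+u*s,122+v*s,z)[:2]; r=p-np.array([.549,-.2946]); print(n,p.round(4),np.hypot(*r).round(4),np.degrees(np.arctan2(r[1],r[0])).round(1))
E
python3 - <<'E'
import cv2
F=cv2.imread('pics/w9.png')
cv2.imwrite('pics/w9z.png',cv2.resize(F[170:225,230:300],None,fx=8,fy=8,interpolation=cv2.INTER_CUBIC))
E
```

```text
in [ 0.5171 -0.3134] 0.037 -149.5
out [ 0.5073 -0.3263] 0.0524 -142.8
edgeL [ 0.5039 -0.3191] 0.0514 -151.5
edgeR [ 0.5114 -0.3276] 0.05 -138.7
skirtc [ 0.5488 -0.2927] 0.0019 94.6
scalec [ 0.5493 -0.2925] 0.0021 82.6
ptip [ 0.5275 -0.3103] 0.0267 -143.9
pin [ 0.5484 -0.2956] 0.0012 -119.6
```

View pics/w9z.png

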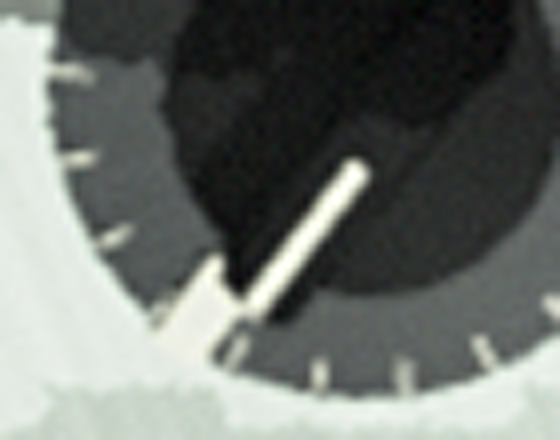

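Zoomed view: the tab at (195,310) lines up with the pointer line at (300,240), both measuring about -143.5°, so the dial is set. The pot has been knocked, though. It is now at (0.580,0.273), about 30 mm off the mat's centre, so I'll turn the tool back and re-centre it.

jog_arm(offset=[[0,0,0],[0,0,0],[0,0,0],[0,0,0],[0,0,0]], rotation=[[0,0,-0.17],[0,0,-0.34],[0,0,-0.51],[0,0,-0.68],[0,0,-0.85]], fingers=[0.5,0.5,0.5,0.5,0.5])

```text
time: 46.75
position: [0.549, -0.2949, 0.2275]
orientation: [0.472, 0.882, 0.0, -0.001]
wrist_force: [-0.4, 0.7, -0.2]
gripper_width: 0.499
gripper_force: 0.0
```

jog_arm(offset=[[0,0,0],[0,0,0],[0,0,0],[0,0,0],[0,0,0]], rotation=[[0,0,-0.17],[0,0,-0.34],[0,0,-0.51],[0,0,-0.68],[0,0,-0.85]], fingers=[0,0,0,0,0])

```text
time: 47.38
position: [0.549, -0.2949, 0.2275]
orientation: [0.046, 0.999, 0.0, -0.001]
wrist_force: [-0.0, -0.6, 0.1]
gripper_width: 0.976
gripper_force: 0.0
```

jog_arm(offset=[[0,0,0],[0,0,0],[0,0,0]], rotation=[[0,0,-0.1],[0,0,-0.1],[0,0,-0.1]], fingers=[0,0,0])

```text
time: 47.75
position: [0.5492, -0.2951, 0.2283]
orientation: [-0.003, 1.0, 0.0, -0.0]
wrist_force: [0.5, 0.5, 0.0]
gripper_width: 1.0
gripper_force: 0.0
```

```bash
python3 - <<'E'
from h import *; from dial import *
o=robot.get_obs();print(o['position'],o['orientation'])
for n in ('scene','top'):
  c=cam(n,'p'+n);P=cloud(c);q=P[(P[...,2]>.055)&(P[...,2]<.075)&(np.hypot(P[...,0]-.59,P[...,1]-.265)<.06)]
  print(n,len(q),cv2.minEnclosingCircle(q[:,:2].astype(np.float32)),np.median(q[:,2]),q[:,2].min(),q[:,2].max())
E
```

```text
[ 0.54924253 -0.29506799  0.22825987] [-3.07099418e-03  9.99995168e-01  2.68797473e-04 -4.00757110e-04]
scene 147 ((0.5816788077354431, 0.27337807416915894), 0.027712693437933922) 0.06336794992646107 0.055021200678484275 0.06823371084782538
top 125 ((0.5797004103660583, 0.27216479182243347), 0.027377234771847725) 0.06330946805793511 0.05510470248924768 0.07091050204381771
```

jog_arm(offset=[[0,0.4,0],[0,1,0]], rotation=[[0,0,0],[0,0,0]], fingers=[0,0])

```text
time: 48.1
position: [0.5482, -0.1954, 0.2286]
orientation: [-0.003, 1.0, -0.0, -0.0]
wrist_force: [0.5, 1.4, 0.2]
gripper_width: 0.999
gripper_force: 0.0
```

jog_arm(offset=[[0,0.5,0],[-0.06,1,0]], rotation=[[0,0,0],[0,0,0]], fingers=[0,0])

```text
time: 48.35
position: [0.5532, -0.0937, 0.2291]
orientation: [-0.004, 1.0, -0.0, 0.0]
wrist_force: [0.7, -0.1, 0.2]
gripper_width: 0.997
gripper_force: 0.0
```

jog_arm(offset=[[0,0.5,0],[-0.06,1,0]], rotation=[[0,0,0],[0,0,0]], fingers=[0,0])

```text
time: 48.6
position: [0.5583, 0.0065, 0.2291]
orientation: [-0.004, 1.0, -0.0, 0.0]
wrist_force: [0.1, -0.8, 1.7]
gripper_width: 1.0
gripper_force: 0.0
```

jog_arm(offset=[[0,0.5,0],[-0.06,1,0]], rotation=[[0,0,0],[0,0,0]], fingers=[0,0])

```text
time: 48.85
position: [0.5633, 0.1065, 0.2292]
orientation: [-0.004, 1.0, -0.0, 0.0]
wrist_force: [0.5, 0.6, 0.7]
gripper_width: 1.0
gripper_force: 0.0
```

jog_arm(offset=[[0,0.5,0],[-0.06,1,0]], rotation=[[0,0,0],[0,0,0]], fingers=[0,0])

```text
time: 49.1
position: [0.5683, 0.2067, 0.2292]
orientation: [-0.004, 1.0, 0.0, 0.0]
wrist_force: [1.7, -1.1, 0.8]
gripper_width: 1.003
gripper_force: 0.0
```

jog_arm(offset=[[0,0.5,0.3],[-0.06,0.67,0.6],[-0.06,0.67,0.9],[-0.06,0.67,0.9],[-0.06,0.67,0.9]], rotation=[[0,0,0],[0,0,0],[0,0,0],[0,0,0],[0,0,0]], fingers=[0,0,0,0,0])

```text
time: 49.72
position: [0.5744, 0.272, 0.1403]
orientation: [-0.004, 1.0, 0.0, 0.001]
wrist_force: [1.0, 0.3, 0.8]
gripper_width: 1.003
gripper_force: 0.0
```

jog_arm(offset=[[-0.05,0,0.4],[-0.05,0,0.8],[-0.05,0,1],[-0.05,0,1]], rotation=[[0,0,0],[0,0,0],[0,0,0],[0,0,0]], fingers=[0,0,0,0])

```text
time: 50.22
position: [0.5784, 0.2717, 0.0386]
orientation: [-0.005, 1.0, -0.0, -0.001]
wrist_force: [-0.3, 0.6, 0.4]
gripper_width: 0.999
gripper_force: 0.0
```

jog_arm(offset=[[0,0,0.18],[0,0,0.18],[0,0,0.18],[0,0,0.18],[0,0,0.18]], rotation=[[0,0,0],[0,0,0],[0,0,0],[0,0,0],[0,0,0]], fingers=[0,0.6,0.6,0.6,0.6], squeeze=20)

```text
time: 50.85
position: [0.5792, 0.2722, 0.0215]
orientation: [-0.005, 1.0, 0.0, 0.0]
wrist_force: [-0.1, -0.4, 0.2]
gripper_width: 0.621
gripper_force: 0.0
```

jog_arm(offset=[[0,0,0],[0,0,0],[0,0,0]], rotation=[[0,0,0],[0,0,0],[0,0,0]], fingers=[0.6,0.6,0.6])

```text
time: 51.22
position: [0.5791, 0.2723, 0.0214]
orientation: [-0.005, 1.0, 0.0, 0.0]
wrist_force: [-1.3, 0.3, 3.4]
gripper_width: 0.578
gripper_force: 20.0
```

jog_arm(offset=[[0,0,-0.1],[-0.13,-0.07,-0.1],[-0.26,-0.14,-0.1],[-0.26,-0.14,-0.05],[-0.26,-0.14,-0.01]], rotation=[[0,0,0],[0,0,0],[0,0,0],[0,0,0],[0,0,0]], fingers=[0.6,0.6,0.6,0.6,0.6])

```text
time: 51.85
position: [0.6048, 0.2579, 0.0212]
orientation: [-0.005, 1.0, -0.0, -0.001]
wrist_force: [-4.3, -5.1, 20.7]
gripper_width: 0.579
gripper_force: 20.0
```

jog_arm(offset=[[0,0,0],[0,0,0],[0,0,0],[0,0,0],[0,0,0]], rotation=[[0,0,0],[0,0,0],[0,0,0],[0,0,0],[0,0,0]], fingers=[0.6,0.6,0.2,0.2,0.2])

```text
time: 52.48
position: [0.6051, 0.2585, 0.0221]
orientation: [-0.005, 1.0, 0.0, 0.0]
wrist_force: [-0.2, 0.1, -0.1]
gripper_width: 0.791
gripper_force: 0.0
```

jog_arm(offset=[[0,0,-0.3],[0,0,-0.7],[0,0,-1],[0,0,-1],[0,0,-1]], rotation=[[0,0,0],[0,0,0],[0,0,0],[0,0,0],[0,0,0]], fingers=[0.2,0.2,0.2,0.2,0.2])

```text
time: 53.1
position: [0.6045, 0.2582, 0.1209]
orientation: [-0.005, 1.0, -0.0, -0.001]
wrist_force: [0.3, 0.4, 0.1]
gripper_width: 0.801
gripper_force: 0.0
```

jog_arm(offset=[[0.4,0,-0.5],[0.8,0,-0.8],[1,0,-0.8],[1,0,-0.8]], rotation=[[0,0,0],[0,0,0],[0,0,0],[0,0,0]], fingers=[0.2,0.2,0.2,0.2])

```text
time: 53.6
position: [0.5035, 0.2573, 0.2007]
orientation: [-0.005, 1.0, -0.0, -0.001]
wrist_force: [-0.0, 0.0, 0.1]
gripper_width: 0.799
gripper_force: 0.0
```

```bash
python3 - <<'E'
from h import *; from dial import *
for n in ('scene','top'):
  c=cam(n,'q'+n);P=cloud(c);print(n);tops(P,c['frame'],.059,.115)
F=c['frame'][...,::-1]; cv2.imwrite('pics/qz.png',np.hstack([cv2.resize(F[180:250,395:475],(400,350),interpolation=cv2.INTER_CUBIC),cv2.resize(F[150:240,150:253],(400,350),interpolation=cv2.INTER_CUBIC)]))
z=P[...,2];b=(z>.07)&(z<.09)&(np.hypot(P[...,0]-.549,P[...,1]+.294)<.04);print('bar',cv2.minAreaRect(P[b][:,:2].astype(np.float32)))
E
```

```text
scene
[-0.3098  1.2471  0.1229  0.0715] 141 sat 27
[0.0073 0.0003 0.1381 0.0873] 613 sat 18
[0.3452 0.4569 0.0575 0.0698] 241 sat 71
[0.364  0.334  0.0566 0.0697] 244 sat 69
[ 0.4797 -0.0504  0.0569  0.107 ] 527 sat 17
[ 0.4885 -0.1507  0.0569  0.106 ] 547 sat 17
[ 0.5828 -0.0447  0.056   0.1083] 576 sat 17
[ 0.552  -0.2961  0.0594  0.0799] 144 sat 22
[ 0.5849 -0.1454  0.0561  0.1083] 607 sat 17
[0.6059 0.2579 0.0559 0.0643] 113 sat 20
[0.6656 0.4524 0.0564 0.0702] 380 sat 67
[0.7401 0.3247 0.1039 0.0605] 79 sat 21
[ 0.7922 -0.0905  0.0918  0.0896] 607 sat 15
[ 0.7869 -0.0111  0.0126  0.0906] 61 sat 15
[ 0.8083 -0.085   0.0895  0.0882] 306 sat 53
top
[ 0.798  -0.0913  0.0919  0.0886] 462 sat 6
[ 0.7849 -0.0159  0.0222  0.0975] 62 sat 6
[ 0.7748 -0.0839  0.0928  0.0885] 251 sat 85
[ 0.5819 -0.1455  0.0558  0.1082] 538 sat 9
[ 0.5798 -0.0443  0.0557  0.1086] 516 sat 9
[ 0.5477 -0.2932  0.057   0.0782] 197 sat 53
[ 0.4861 -0.1506  0.0558  0.1087] 535 sat 9
[ 0.4779 -0.0502  0.0558  0.1087] 512 sat 8
[0.3694 0.3352 0.0511 0.07  ] 195 sat 57
[0.3439 0.4551 0.0561 0.0704] 437 sat 55
bar ((0.5483470559120178, -0.2941364049911499), (0.05650262534618378, 0.015359258279204369), 36.0825080871582)
```

View pics/qz.png

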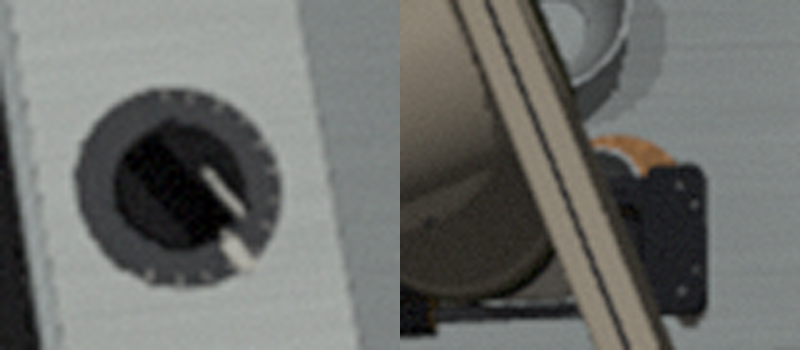

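Top view: the pointer and the tab are collinear near (235,245) in the left crop. By scene depth the pot is back on the mat at (0.606,0.258), and all four lids are at home height.

```bash
python3 -c "
from cell import robot
print(robot.job_done())"
```

```text
the job is handed in; nothing more can be done
None
```

I handed the job in: the pot is centred on the cork mat again after a knock moved it about 30 mm mid-run, all four white tubs stand on the warming plate with lids pressed home, and the dial points at the index tab; the hand-in call gave no verdict.

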